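Make up two water-sampling kits

ROBOT

A 6-joint arm with a two-finger parallel gripper is mounted at the origin on a cart in front of the work surface, level with it; the furniture and walls round the work are solid. World frame = base frame: x ahead of the robot, y to its left, z up, the work surface at z = 0. Lengths are in mm, angles in degrees, forces in N, time in s.
With the tool pointing down it reaches from about 350 to 850 mm from the base axis. Payload 8.1 kg.
Tool frame: the origin (TCP) lies at the very end of the fingers, on their centre line; the grasp point (between the pads) lies tcp_to_grasp behind it (tcp_to_grasp is the distance from the TCP to the grasp point, in mm); x points along the fingers, y is the direction in which the jaws open and shut, and the axes are right-handed (so a half turn about x gives the same grasp; the last joint's range is limited). The gripper opens to 85 mm and grips with 20 to 120 N. Pads are 22 mm wide; open, the fingers measure 114 mm over their backs; the gripper's body (76 mm by 85 mm) begins 54 mm behind the grasp point. The pads swing forward as they close: fully open they stand 13 mm farther back than shut.
Start: joints at [-70.382, 7.471, 85.268, -0, 87.261, -4.893], TCP at [248.942, -545.924, 231.292] pointing down, gripper open.
Joint ranges: [-169.43, 169.43], [-51.17, 129.36], [1.28, 143.12], [-76.62, 256.62], [0, 156.53], [-152.29, 152.29]. Speed limits (degrees/s): [136.94, 136.94, 159.86, 180, 180, 180].

INTERFACE

Orientations are given as a 3x3 rotation matrix whose columns are the frame's x, y, z axes.
In Python, from bench import read_state, camera, camera_info, close_job, tcp_to_grasp gives the robot as it stands. The module is installed in compiled form; this text tells all that it offers.
- The arm moves only by the tool step_arm, never from a script. Its argument "plan" is a list of rows, each a list of 3 entries, a list of its own where there are three numbers: the shift along the tool's x, y, z in m, then the turn about the tool's x in rad, then the closure, from -1 (fully open) to 1 (shut). In form: [[[tx, ty, tz], spin, jaw], ...]. A call has 1 to 10 rows; each row is the pose to reach, as a shift and turn from the pose measured when the call began, along the tool's axes at that moment; what a row does not reach only later rows make up. A row lasts 1/12 s, in which the tool goes at most 41.7 mm and 7.16 degrees, less where a joint would pass 70% of its speed; a pose out of reach is approached as far as the arm can. A call with a gripper value outside its range is refused whole. The fingers move at their own pace and stop on an object; "grip_force" is the grip in N (left out, the last holds). Time passes only in rows, so rows that repeat a pose let the fingers close. It gives the time, the measured TCP pose, the force and the opening at its end, in the units of the state.
- read_state(): the state, without advancing time (a new reading comes with each control period).
- camera(name): name is "scene" or "side" or "wrist"; returns the picture (384x512x3 uint8, blue, green, red); there is no depth.
- camera_info(name): a dict with "K" (3x3 intrinsics, pixels), "origin" and "orientation" of the camera in the world. Camera axes: x right, y down, z forward; pixel columns grow to the right and rows downward; lengths in mm; the calibration is good to about 2 mm. A picture is of the moment at which its call begins: read the wrist's pose just before it. camera_info takes no time and is no camera call; for the wrist camera it gives the pose at the moment of the call.
- close_job(): hands the job in, once; it reports no verdict.
The state is a dict: "t": time; "joint_pos": joint angles; "qvel": joint speeds; "joint_torque": joint torques, N m; "position": TCP position; "tool_rot": TCP orientation; "ft_force": force on the tool from outside, world axes, zero at the start; "torque": the same for the moment, N m; "finger_gap": opening from 0.0 (shut) to 1.0 (fully open).
Only numpy, scipy, OpenCV 4.12 (cv2) and the standard library are available. Lean on these libraries where they do the work, as an engineer would, in place of code of your own. Each camera call takes 0.05 s, during which the arm holds its last target.

TASK

Make up the two water-sampling kits from the stock beside and behind the trays. The filtration tray, the one with the long stepped trough, gets the syringe (barrel in the narrow end of the trough), the little vial and one 50 ml tube; the preservation tray, with only two pockets, gets the small amber bottle and the other 50 ml tube, each piece fully down in the pocket shaped for it, tubes, vial and bottle upright. Set the glass bottle down rather than dropping it, and leave the large amber bottle standing where it is.

Things in the scene. Friction and masses are not known exactly. Their poses are not given: they have to be found in the camera images.
- filtration_tray: Grey kit tray, fixed, 117 (x) by 150 (y), 24 mm high. Origin: centre of underside; x to the right, y away from robot, z up. Pockets (mm): 50 ml tube, 46 square, centre (27.5,38), floor z 4; vial, 34 square, (27.5,-36), floor z 4; syringe trough along y at x -27.5, floor z 19, its wide end (46, y -66 to -16) for the flange, narrow end (28, y -16 to 66) for the barrel: syringe origin at (-27.5,0), nozzle to +y.
- preservation_tray: Narrower grey kit tray with only two pockets, fixed, 92 (its x) by 150 (its y), 24 mm high. Origin: centre of underside; x roughly to the right, y roughly away from the robot, z up. Pockets (tray coordinates, mm), both with the floor at z 4: small amber bottle, rounded square 59 wide, centre (0,36); 50 ml tube, rounded square 46 wide, centre (0,-40).
- syringe: 10 ml syringe, white, lying flat: 121 mm long, barrel and plunger 17 mm thick, their axis 9 mm above the underside. Origin at its underside, mid-length; x points along it to the nozzle (nozzle end x +60, plunger end x -60 mm); finger flange 34 mm wide, 18 high at x -25. Take it across the barrel at or just ahead of the origin. The wrong way round its flange does not fit the trough.
- vial: Small white vial with crimp cap: 22 mm across up to 40 mm, cap 16 mm across, 54 mm high. Origin at the centre of its underside, z up. Vial, tubes and bottles stand in a row about 87 mm apart, behind the trays and along their x (135 mm from the trays' middles), in any order; a monitor's screen stands 0.12 m behind the row, its lower edge 0.11 m up.
- tube_a: 50 ml tube with screw cap, standing free on its flat foot (22 mm across): 114 mm high, body 29 mm, cap 34 mm across from height 102 to the top. Origin at the centre of its underside, z up. The two tubes are alike: either may go into either kit. In its pocket it rises 94 mm above the tray, in the way of a gripper that comes later to lay the low pieces beside it.
- tube_b: The second 50 ml tube, same as tube_a in every way.
- small_bottle: Small amber glass reagent bottle with screw cap, the smaller of the two bottles: body 49 mm across up to 71 mm, then a shoulder that slopes in to a narrow neck at 97 mm; cap 24 mm across between heights 97 and 111 mm. Origin at the centre of its underside, z up.
- large_bottle: Large amber reagent bottle with screw cap, spare stock that stays where it is: 59 mm across, 133 mm high. Origin at the centre of its underside.
Mind the look-alikes: they are no part of the job. Leave any turquoise look-alike of the tube_a alone.

How it is judged:
By the outcome, as a careful person would: the job done as asked, in the order asked, and still so for the second after the job is handed in, with the robot touching nothing.
It also fails if it takes over 128 s, if anything falls off the work surface, if the arm or the gripper's body presses on something with over 40 N, if the wrist force passes 120 N, or if a joint passes its speed limit or range.

## Working session

There is one attempt and no reset: what is moved stays moved. The work goes in short steps, Python scripts to look and compute and a tool call to move; the robot and the scene stay as the last step left them, time stands still between calls to the robot, and variables do not carry over. Pictures are saved under pics/ and viewed, and the job is handed in when it is done.

Besides the shell and the picture viewer there is one more tool, called after ">>>" as name(argument=value, ...) on one line, values as JSON. step_arm: Moves the arm, as the interface text tells. Its arguments: {"type":"object","properties":{"plan":{"type":"array"},"grip_force":{"type":"number"}},"required":["plan"]}

```bash
mkdir -p pics
python3 - <<'E'
from bench import *
import cv2,numpy as np
s=read_state();print(s)
print(tcp_to_grasp)
for n in ["scene","side","wrist"]:
    cv2.imwrite(f"pics/{n}0.png",camera(n));i=camera_info(n);print(n,i)
E
```

```text
{'t': 0.0, 'joint_pos': array([-7.03818149e+01,  7.51392692e+00,  8.53300720e+01, -3.20425029e-03,
        8.72620207e+01, -4.89291891e+00]), 'qvel': array([-0.02463144, -0.06638397, -0.07149133, -0.03409426, -0.0013963 ,
        0.01181904]), 'joint_torque': array([-4.28519168e-03, -5.69410729e+01, -5.00549805e+01, -4.15692548e-04,
        1.49522029e-02,  2.70142164e-05]), 'position': array([ 248.73676606, -545.39957224,  230.2491554 ]), 'tool_rot': array([[-6.73887933e-04,  4.14871442e-01, -9.09879790e-01],
       [ 1.72422201e-03, -9.09878162e-01, -4.14871977e-01],
       [-9.99998286e-01, -1.84841198e-03, -1.02174559e-04]]), 'ft_force': array([-0.6127045 ,  0.5935596 , -0.09958655]), 'torque': array([ 0.04018963, -0.01149163, -0.00330882]), 'finger_gap': 1.0015117671592002}
18.700000000000003
scene {'K': array([[412.49336559,   0.        , 255.06701134],
       [  0.        , 412.49336559, 192.07061075],
       [  0.        ,   0.        ,   1.        ]]), 'origin': array([  23.41928383, -697.04699647,  408.69767892]), 'orientation': array([[ 0.74778748, -0.272127  ,  0.60560777
[... 186 characters left out ...]
99.65558296, 191.8672317 ],
       [  0.        ,   0.        ,   1.        ]]), 'origin': array([  152.24056351, -1094.57916017,   778.55999855]), 'orientation': array([[ 0.9301885 , -0.21294998,  0.29900111],
       [-0.36707795, -0.53567895,  0.76046159],
       [-0.00177168, -0.81712934, -0.57645164]])}
wrist {'K': array([[270.43947602,   0.        , 257.5227713 ],
       [  0.        , 270.43947602, 196.15896918],
       [  0.        ,   0.        ,   1.        ]]), 'origin': array([ 313.1319859 , -515.87642272,  372.80529012]), 'orientation': array([[ 0.41577037, -0.87361435, -0.25284969],
       [-0.90946748, -0.39998227, -0.1135037 ],
       [-0.00197693,  0.27715005, -0.96082462]])}
```

View pics/scene0.png

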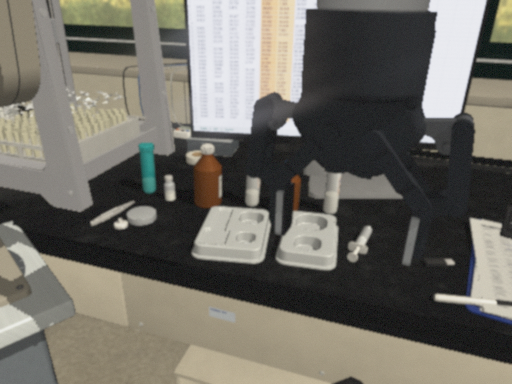

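View pics/side0.png

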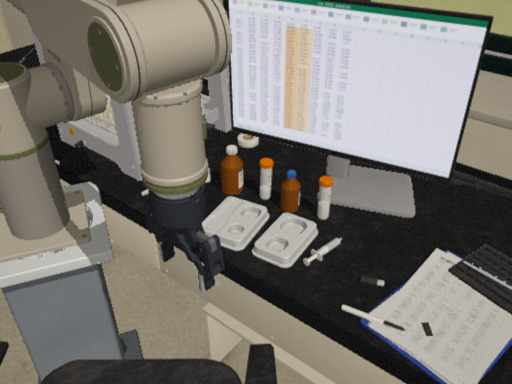

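View pics/wrist0.png

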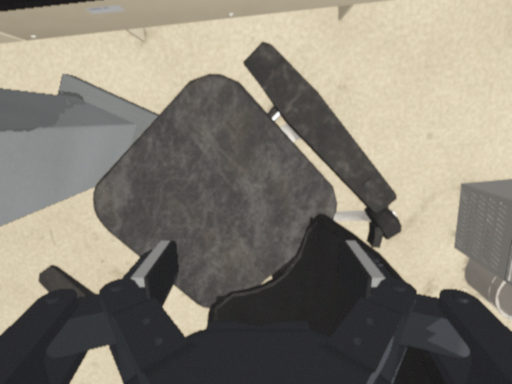

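```bash
cat > h.py <<'E'
from bench import *
import cv2,numpy as np
def ray(info,u,v):
    d=np.linalg.inv(info["K"])@np.array([u,v,1.]);return info["origin"],info["orientation"]@d
def onz(info,u,v,z=0.):
    o,d=ray(info,u,v);return o+d*(z-o[2])/d[2]
def proj(info,P):
    p=info["orientation"].T@(np.array(P,float)-info["origin"]);q=info["K"]@p;return q[:2]/q[2]
E
python3 - <<'E'
from h import *
s=camera_info("scene");d=camera_info("side")
for n,i,u,v,z in [("turq",s,150,192,0),("vial",s,170,200,0),("large",s,208,205,0),("tubeL",s,253,205,0),("tubeR",s,332,212,0),("syrnoz",s,368,229,9),("syrpl",s,353,260,9),("trayLc",s,233,236,24),("trayRc",s,310,242,24),
 ("large",d,232,194,0),("tubeL",d,266,198,0),("small",d,290,211,0),("tubeR",d,323,219,0),("syrnoz",d,341,239,9),("syrpl",d,307,263,9),("FL",d,203,226,24),("FR",d,237,247,24),("BL",d,234,197,24),("BR",d,268,212,24),("P FL",d,254,249,24),("P FR",d,288,265,24),("P BL",d,286,212,24),("P BR",d,318,228,24)]:
    print(n,onz(i,u,v,z).round(0)[:2])
for n in["scene","side"]:
    im=cv2.imread(f"pics/{n}0.png")
    c=im[120:280,130:390] if n=="scene" else im[120:280,180:380]
    cv2.imwrite(f"pics/{n}0c.png",cv2.resize(c,None,fx=3,fy=3,interpolation=cv2.INTER_CUBIC))
E
```

```text
turq [417. 100.]
vial [431.  35.]
large [481. -38.]
tubeL [ 556. -101.]
tubeR [ 663. -232.]
syrnoz [ 648. -331.]
syrpl [ 540. -376.]
trayLc [ 417. -204.]
trayRc [ 508. -306.]
large [483. -49.]
tubeL [ 561. -100.]
small [ 597. -175.]
tubeR [ 660. -236.]
syrnoz [ 659. -329.]
syrpl [ 549. -373.]
FL [ 366. -181.]
FR [ 416. -282.]
BL [474. -96.]
BR [ 531. -187.]
P FL [ 450. -302.]
P FR [ 500. -378.]
P BL [ 573. -204.]
P BR [ 618. -289.]
```

View pics/scene0c.png

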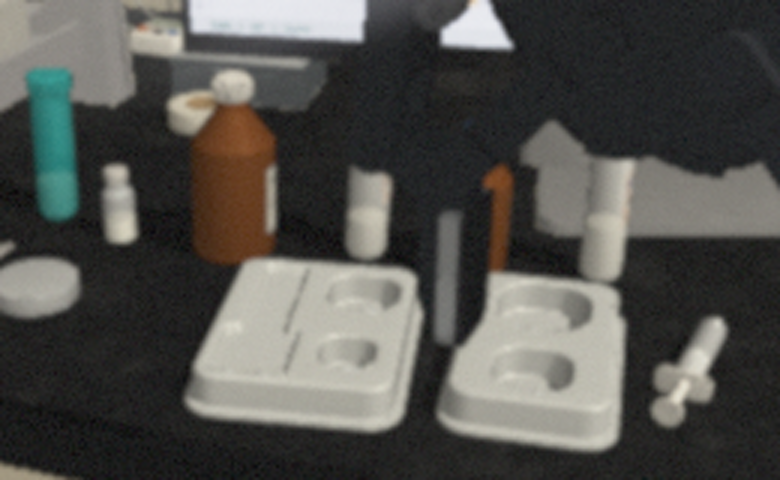

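View pics/side0c.png

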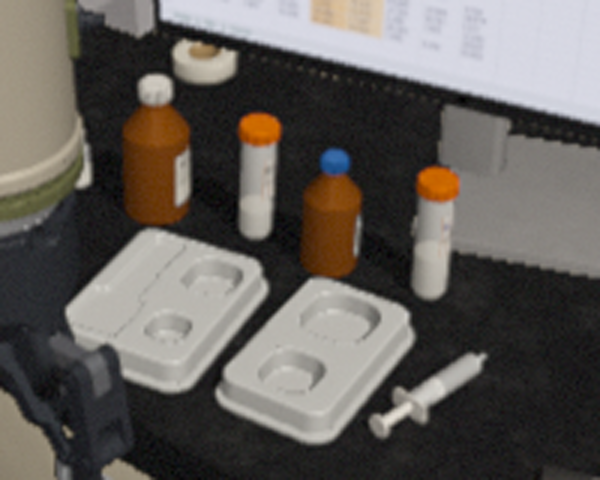

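>>> step_arm(plan=[[[-0.1,-0.237,-0.384],-0.32,-1],[[-0.1,-0.237,-0.384],-0.32,-1],[[-0.1,-0.237,-0.384],-0.32,-1],[[-0.1,-0.237,-0.384],-0.32,-1],[[-0.1,-0.237,-0.384],-0.32,-1],[[-0.1,-0.237,-0.384],-0.32,-1],[[-0.1,-0.237,-0.384],-0.32,-1],[[-0.1,-0.237,-0.384],-0.32,-1],[[-0.1,-0.237,-0.384],-0.32,-1],[[-0.1,-0.237,-0.384],-0.32,-1]])

```text
t: 0.98
position: [475.8, -205.8, 321.4]
tool_rot: [[-0.0, 0.68, -0.733], [0.001, -0.733, -0.68], [-1.0, -0.001, -0.001]]
ft_force: [0.9, -0.6, 0.8]
finger_gap: 0.998
```

Heading is now along the row's estimated direction. Look.

Run:
```python
from h import *
import pickle
i=camera_info("wrist");im=camera("wrist");s=camera_info("side");
print(read_state()["position"],read_state()["qvel"].round(1))
cv2.imwrite("pics/w1.png",im);pickle.dump(i,open("w1.pkl","wb"));print(i)
cv2.imwrite("pics/w1b.png",cv2.resize(im,None,fx=1.56,fy=1.56,interpolation=cv2.INTER_CUBIC))
```

```text
[ 479.6947453  -199.92079856  323.46923104] [-5.4 -0.7  0.8 -0.6 -1.9 -9.8]
{'K': array([[270.43947602,   0.        , 257.5227713 ],
       [  0.        , 270.43947602, 196.15896918],
       [  0.        ,   0.        ,   1.        ]]), 'origin': array([ 527.66453092, -157.50862485,  463.73528698]), 'orientation': array([[ 0.68067261, -0.70363565, -0.20391584],
       [-0.73258501, -0.65452984, -0.18684188],
       [-0.00200039,  0.27656384, -0.96099347]])}
```

View pics/w1b.png

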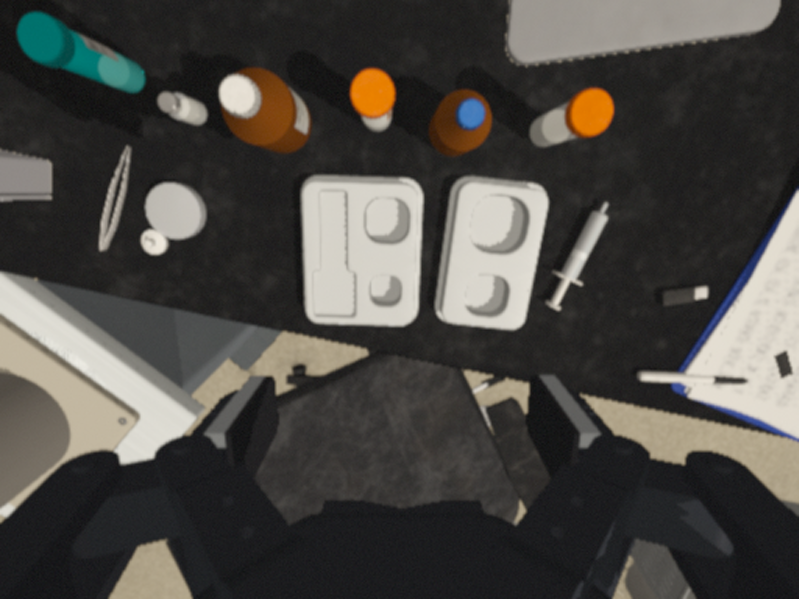

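Run:
```python
from h import *
import pickle
i=camera_info("wrist");im=camera("wrist")
print(read_state()["position"],read_state()["qvel"].round(1))
cv2.imwrite("pics/w2.png",im);pickle.dump(i,open("w2.pkl","wb"))
hsv=cv2.cvtColor(im,cv2.COLOR_BGR2HSV)
m=((hsv[...,2]>110)&(hsv[...,1]<60)).astype(np.uint8)*255
m[215:]=0
cs,_=cv2.findContours(m,cv2.RETR_CCOMP,cv2.CHAIN_APPROX_NONE)
for c in cs:
    a=cv2.contourArea(c)
    if a<30: continue
    p=c[:,0,:].astype(float);x0,y0=p.min(0);x1,y1=p.max(0)
    P=np.array([onz(i,u,v,24)[:2] for u,v in p],np.float32)
    r=cv2.minAreaRect(P);print((x0,y0,x1,y1),a,[np.round(q,1) for q in r])
crop=im[100:220,180:400]
cv2.imwrite("pics/w2c.png",cv2.resize(crop,None,fx=3.6,fy=3.6,interpolation=cv2.INTER_CUBIC))
# top plane rectification in approx tray axes for viewing
```

```text
[ 478.16118323 -202.97793508  322.69903031] [-5.1  0.2  1.9 -2.8 -0.9 -5.1]
(np.float64(443.0), np.float64(189.0), np.float64(452.0), np.float64(197.0)) 60.0 [array([ 664., -467.]), array([14.6, 15. ]), np.float64(53.7)]
(np.float64(0.0), np.float64(176.0), np.float64(65.0), np.float64(214.0)) 1439.0 [array([173.7,  48.2]), array([ 67. , 112.7]), np.float64(43.2)]
(np.float64(351.0), np.float64(136.0), np.float64(388.0), np.float64(203.0)) 546.0 [array([ 598.7, -340.9]), array([118.6,  30.3]), np.float64(27.9)]
(np.float64(457.0), np.float64(124.0), np.float64(511.0), np.float64(214.0)) 2301.0 [array([ 739.1, -493. ]), array([150.4,  93.4]), np.float64(43.2)]
(np.float64(92.0), np.float64(122.0), np.float64(133.0), np.float64(167.0)) 1241.0 [array([340.9,  -0.5]), array([57.1, 83. ]), np.float64(71.3)]
(np.float64(279.0), np.float64(118.0), np.float64(351.0), np.float64(214.0)) 5495.0 [array([ 537.2, -273.3]), array([157.3, 101. ]), np.float64(36.6)]
(np.float64(321.0), np.float64(186.0), np.float64(325.0), np.float64(201.0)) 33.0 [array([ 519.4, -315.5]), array([26.4,  6.1]), np.flo
[... 910 characters left out ...]
oat64(75.0), np.float64(367.0), np.float64(99.0)) 337.5 [array([ 663.5, -227.4]), array([31.4, 35.3]), np.float64(64.5)]
(np.float64(189.0), np.float64(65.0), np.float64(199.0), np.float64(90.0)) 105.5 [array([510.2, -40. ]), array([35.7, 11.8]), np.float64(47.4)]
(np.float64(105.0), np.float64(65.0), np.float64(134.0), np.float64(84.0)) 374.5 [array([436.2,  45.3]), array([23. , 44.4]), np.float64(29.7)]
(np.float64(144.0), np.float64(55.0), np.float64(169.0), np.float64(80.0)) 498.0 [array([481.7,  10.5]), array([34.3, 37.9]), np.float64(43.2)]
(np.float64(326.0), np.float64(0.0), np.float64(497.0), np.float64(49.0)) 6315.5 [array([ 776.9, -222. ]), array([ 62.2, 241.5]), np.float64(43.2)]
```

View pics/w2c.png

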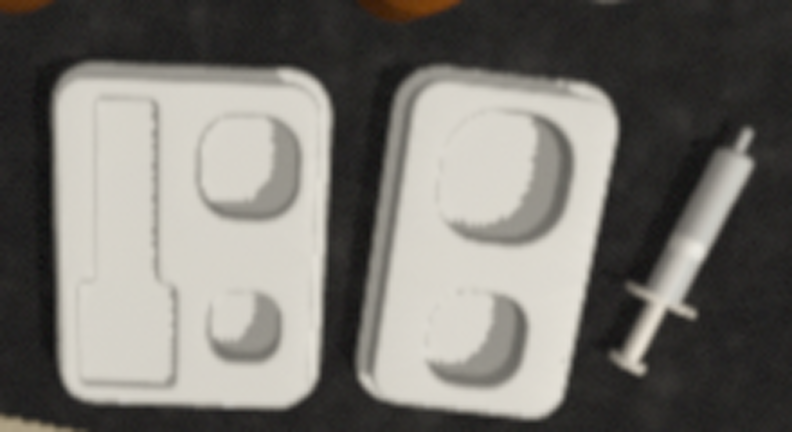

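Run:
```python
from h import *
import pickle
i=pickle.load(open("w2.pkl","rb"));im=cv2.imread("pics/w2.png")
C=lambda x,y,z=24:onz(i,180+(x+.5)/3.6-.5,100+(y+.5)/3.6-.5,z)[:2]
hsv=cv2.cvtColor(im,cv2.COLOR_BGR2HSV)
m=((hsv[...,2]>100)&(hsv[...,1]<60)).astype(np.uint8)*255;m[215:]=0
cs,_=cv2.findContours(m,cv2.RETR_EXTERNAL,cv2.CHAIN_APPROX_NONE)
for c in cs:
    if 4500<cv2.contourArea(c)<7500 and c[:,0,1].max()>150:
        for z in(0,3):
            P=np.array([onz(i,u,v,z)[:2] for u,v in c[:,0,:].astype(float)],np.float32)
            print(z,[np.round(q,1) for q in cv2.minAreaRect(P)])
def fr(c,a): a=np.radians(a);return np.array(c),np.array([np.sin(a),-np.cos(a)]),np.array([np.cos(a),np.sin(a)])
# pocket pixels
a=[C(97,97),C(156,99),C(78,383),C(175,384)]
mid1=(a[0]+a[1])/2;mid2=(a[2]+a[3])/2;d=mid1-mid2
print("trough",mid1,mid2,np.hypot(*d),np.degrees(np.arctan2(d[1],d[0])),np.hypot(*(a[1]-a[0])),np.hypot(*(a[3]-a[2])),"mid",(mid1+mid2)/2)
for n,l,r,t,b in[("Ft",197,301,113,220),("Fv",207,282,289,362),("Pb",437,574,107,245),("Pt",425,527,288,387)]:
    p=C((l+r)/2,(t+b)/2);print(n,p.round(1),np.hypot(*(C(l,(t+b)/2)-C(r,(t+b)/2))).round(1))
# syringe
for z in (9,):
    t=C(747,130,z);e=C(627,361,z);f1=C(629,288,z);f2=C(693,312,z);d=t-e
    print("syr",t,e,np.hypot(*d),np.degrees(np.arctan2(d[1],d[0])),"mid",(t+e)/2,"fl",(f1+f2)/2)
```

```text
0 [array([ 537.5, -279.7]), array([166.2, 107.1]), np.float64(36.6)]
3 [array([ 537.4, -278.9]), array([165.2, 106.4]), np.float64(36.6)]
0 [array([ 442.7, -174.6]), array([166.1, 131. ]), np.float64(41.1)]
3 [array([ 443.3, -174.5]), array([165. , 130.2]), np.float64(41.1)]
trough [ 476.34243026 -109.465848  ] [ 376.25234164 -195.62832523] 132.0681578648974 40.72349018678991 25.94852552507307 46.25127771705811 mid [ 426.29738595 -152.54708662]
Ft [ 491.4 -169. ] 46.6
Fv [ 435.8 -217.3] 35.2
Pb [ 567.2 -255.9] 61.6
Pt [ 506.1 -300.7] 48.0
syr [ 658.55431887 -324.93490674] [ 547.57566003 -368.25837101] 119.13515549254001 21.324506906417977 mid [ 603.06498945 -346.59663887] fl [ 579.09162631 -357.12541372]
```

```bash
cat > to.py <<'E'
import sys
from h import *
x,y,z,hd=map(float,sys.argv[1:5])
s=read_state();R=s["tool_rot"];d=np.array([x,y,z])-s["position"]
h=np.degrees(np.arctan2(R[1,1],R[0,1]))
t=R.T@d/1000
print("t",round(s["t"],2),"pos",s["position"].round(1),"hd",h.round(2),"tilt",R[:2,0].round(4),"F",s["ft_force"].round(1),"gap",round(float(s["finger_gap"]),3),"j6",s["joint_pos"].round(0))
print("shift",t.round(4),"spin",np.radians(h-hd).round(3),"rows",np.ceil(max(np.linalg.norm(t)/.0417,abs(h-hd)/7.16)))
E
python3 to.py 607.4 -345.4 100 -68.7
python3 - <<'E'
from h import *
import pickle
i=pickle.load(open("w2.pkl","rb"));im=cv2.imread("pics/w2.png")
print("cam",i["origin"])
c=im[25:110,0:400];cv2.imwrite("pics/w2r.png",cv2.resize(c,None,fx=2,fy=2,interpolation=cv2.INTER_CUBIC))
c=im[25:110,80:240];cv2.imwrite("pics/w2ra.png",cv2.resize(c,None,fx=5,fy=5,interpolation=cv2.INTER_CUBIC))
c=im[25:110,220:400];cv2.imwrite("pics/w2rb.png",cv2.resize(c,None,fx=4.4,fy=4.4,interpolation=cv2.INTER_CUBIC))
hsv=cv2.cvtColor(im,cv2.COLOR_BGR2HSV);H,S,V=cv2.split(hsv)
for n,m in[("orange",(H<16)&(S>180)&(V>190)),("blue",(H>95)&(H<125)&(S>120)&(V>80))]:
    m=m.astype(np.uint8);m[215:]=0;k,l,st,ce=cv2.connectedComponentsWithStats(m)
    for j in range(1,k):
        if st[j,4]>40:print(n,st[j],ce[j],onz(i,*ce[j],112).round(1))
E
```

```text
t 1.08 pos [ 478.2 -203.   322.7] hd -46.78 tilt [0.0027 0.002 ] F [ 0.3 -0.4 -0. ] gap 0.998 j6 [-29.  -6.  90.   0.  97.  18.]
shift [0.2228 0.1922 0.0041] spin 0.383 rows 8.0
cam [ 530.73317488 -151.7685762   466.17132628]
blue [294  72  17  18 250] [301.992  80.644] [ 600.9 -159.6  112. ]
blue [452 146  46  69 302] [472.2384106  185.98013245] [ 665.8 -420.9  112. ]
```

View pics/w2ra.png

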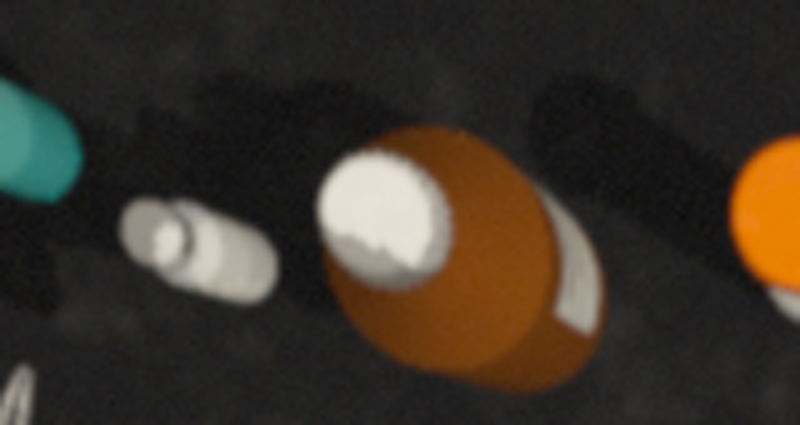

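View pics/w2rb.png

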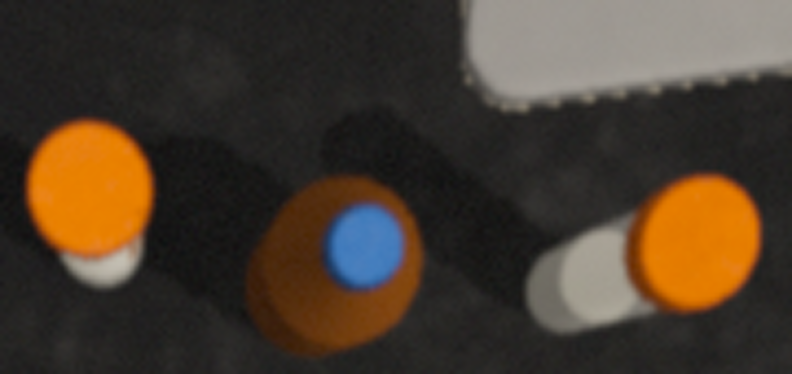

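Run:
```python
from h import *
import pickle
i=pickle.load(open("w2.pkl","rb"))
A=lambda x,y,z:onz(i,80+(x+.5)/5-.5,25+(y+.5)/5-.5,z)[:2].round(1)
B=lambda x,y,z:onz(i,220+(x+.5)/4.4-.5,25+(y+.5)/4.4-.5,z)[:2].round(1)
print("vial cap",A(152,231,54),"base",A(247,273,0))
print("large cap",A(380,215,133), "turq foot",A(50,165,0))
print("tubeL",B(90,186,114),"small",B(365,247,111),"body top",B(340,257,71),"tubeR",B(702,242,114),"foot",B(560,296,0))
e=np.array([446,0])
u=np.array([.656,-.755]);v=np.array([.755,.656])
for n,p in[("vial",A(152,231,54)),("L",A(380,215,133)),("tL",B(90,186,114)),("s",B(365,247,111)),("tR",B(702,242,114)),("turq",A(50,165,0))]:
    q=p-np.array([444.3,-173.3]);print(n,(q@u).round(1),(q@v).round(1))
```

```text
vial cap [437.3  44.4] base [435.6  40.9]
large cap [493.2 -28.8] turq foot [419.  104.4]
tubeL [560.6 -94.8] small [ 601.5 -160.2] body top [ 602.2 -157.6] tubeR [ 665.  -226.6] foot [ 660.9 -227. ]
vial -169.0 137.5
L -77.0 131.7
tL 17.0 139.3
s 93.2 127.3
tR 185.0 131.7
turq -226.3 163.1
```

>>> step_arm(plan=[[[0.1,0.1,0.002],0.383,0],[[0.17,0.192,0.004],0.383,0],[[0.2,0.192,0.004],0.383,0],[[0.223,0.192,0.004],0.383,0],[[0.223,0.192,0.004],0.383,0],[[0.223,0.192,0.004],0.383,0],[[0.223,0.192,0.004],0.383,0],[[0.223,0.192,0.004],0.383,0],[[0.223,0.192,0.004],0.383,0],[[0.223,0.192,0.004],0.383,0]])

```text
t: 1.92
position: [606.9, -345.4, 99.9]
tool_rot: [[0.002, 0.362, -0.932], [0.002, -0.932, -0.362], [-1.0, -0.001, -0.003]]
ft_force: [-0.3, -1.2, 0.9]
finger_gap: 0.499
```

```bash
python3 - <<'E'
from h import *
import pickle
i=camera_info("wrist");p=read_state();im=camera("wrist")
pickle.dump(i,open("w3.pkl","wb"));cv2.imwrite("pics/w3.png",im)
print(p["position"],[proj(i,[602.7+.932*k,-347.2+.362*k,9]).round(0) for k in(-60,-25,5,60)])
cv2.imwrite("pics/w3b.png",cv2.resize(im,None,fx=1.5,fy=1.5))
E
python3 to.py 607.4 -345.4 4 -68.7
```

```text
[ 606.90220579 -345.42958341   99.89148351] [array([258., 264.]), array([258., 231.]), array([258., 200.]), array([259., 137.])]
t 1.97 pos [ 608.  -345.8  102.4] hd -68.73 tilt [0.0055 0.0003] F [-0.3 -0.1  1.2] gap 0.498 j6 [-34.  27.  75.   0.  77.  35.]
shift [ 0.0984 -0.0008  0.0009] spin -0.001 rows 3.0
```

View pics/w3b.png

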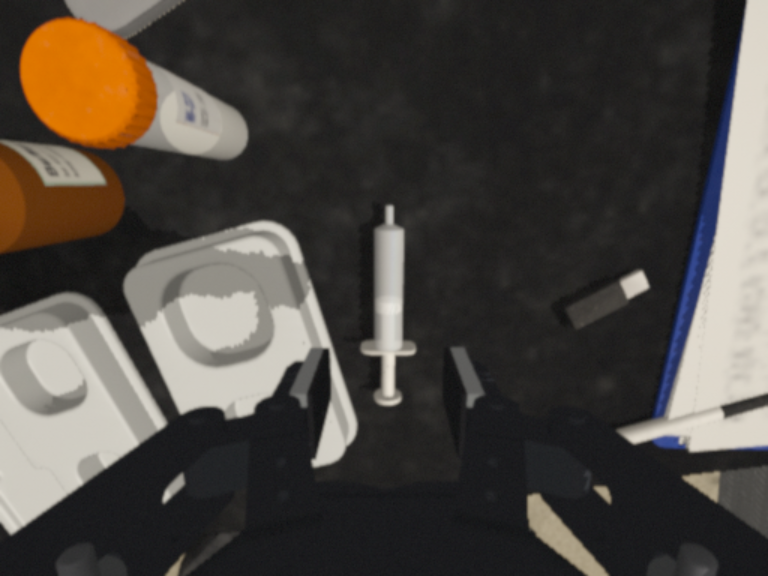

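>>> step_arm(plan=[[[0.04,-0.001,0.001],0,0],[[0.075,-0.001,0.001],0,0],[[0.092,-0.001,0.001],0,0],[[0.098,-0.001,0.001],0,0],[[0.098,-0.001,0.001],0,0],[[0.098,-0.001,0.001],0,1],[[0.098,-0.001,0.001],0,1],[[0.098,-0.001,0.001],0,1],[[0.098,-0.001,0.001],0,1],[[0.098,-0.001,0.001],0,1]], grip_force=30)

```text
t: 2.8
position: [609.5, -346.6, 8.7]
tool_rot: [[0.01, 0.363, -0.932], [-0.003, -0.932, -0.363], [-1.0, 0.006, -0.009]]
ft_force: [-1.5, 1.3, 8.7]
finger_gap: 0.186
```

```bash
python3 to.py 607.4 -345.4 4 -68.7
```

```text
t 2.8 pos [ 609.5 -346.6    8.7] hd -68.73 tilt [ 0.0104 -0.0029] F [-1.5  1.3  8.7] gap 0.186 j6 [-34.  33.  78.   0.  69.  35.]
shift [ 0.0047 -0.002   0.0016] spin -0.001 rows 1.0
```

Run:
```python
from h import *
im=camera("wrist");cv2.imwrite("pics/w4.png",cv2.resize(im[150:384,150:370],None,fx=3,fy=2.5))
im=camera("side");cv2.imwrite("pics/s4.png",cv2.resize(im[180:300,240:400],None,fx=5,fy=5,interpolation=cv2.INTER_CUBIC))
print(read_state()["position"],read_state()["ft_force"])
```

```text
[ 609.50363053 -346.65449287    8.71685086] [-1.18908742  2.13074127  7.93506098]
```

View pics/w4.png

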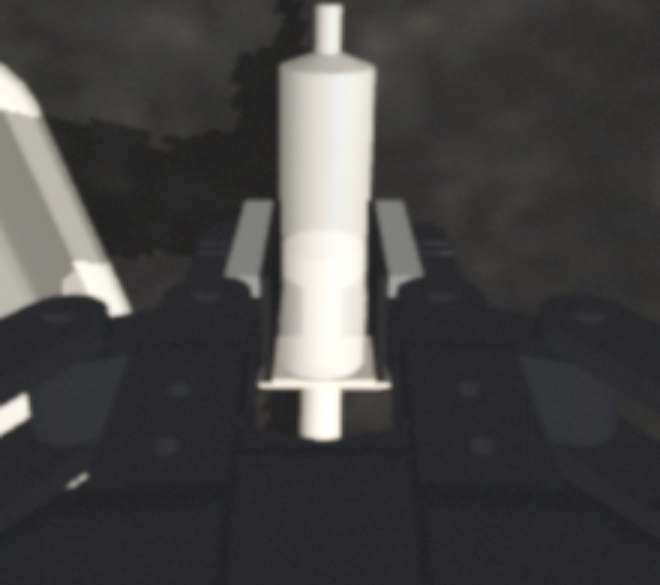

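View pics/s4.png

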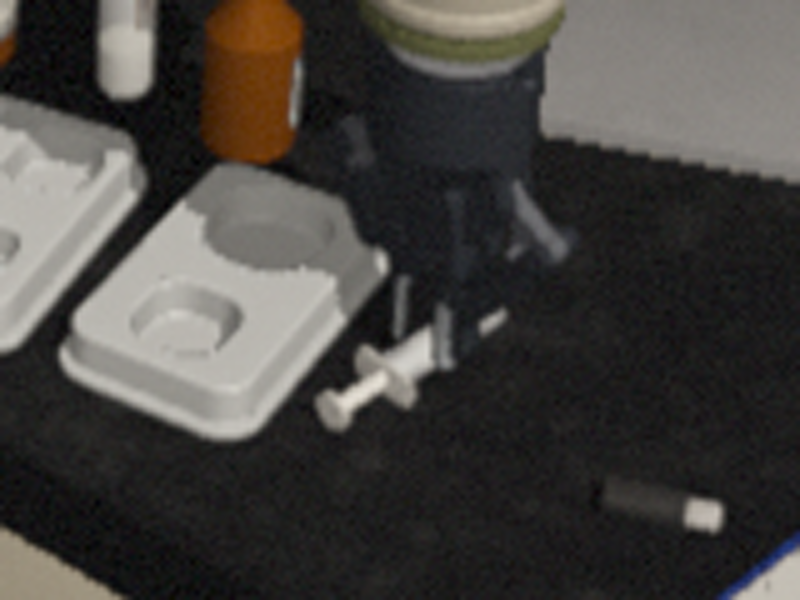

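>>> step_arm(plan=[[[-0.02,0,0],0,1],[[-0.05,0,0],0,1],[[-0.09,0,0],0,1],[[-0.125,0,0],0,1],[[-0.125,0,0],0,1],[[-0.125,0,0],0,1]])

```text
t: 3.4
position: [611.3, -348.3, 140.7]
tool_rot: [[0.019, 0.363, -0.932], [-0.009, -0.932, -0.363], [-1.0, 0.015, -0.015]]
ft_force: [-0.4, -0.3, -1.8]
finger_gap: 0.182
```

```bash
python3 to.py 430.9 -148.5 130 -49
python3 - <<'E'
from h import *
im=camera("side");cv2.imwrite("pics/s5.png",cv2.resize(im[130:300,240:400],None,fx=4,fy=3.5,interpolation=cv2.INTER_CUBIC))
im=camera("wrist");cv2.imwrite("pics/w5.png",im)
E
```

```text
t 3.4 pos [ 611.3 -348.3  140.7] hd -68.73 tilt [ 0.0194 -0.0089] F [-0.4 -0.3 -1.8] gap 0.182 j6 [-34.  25.  74.   0.  80.  35.]
shift [ 0.0055 -0.2517  0.0957] spin -0.344 rows 7.0
```

View pics/s5.png

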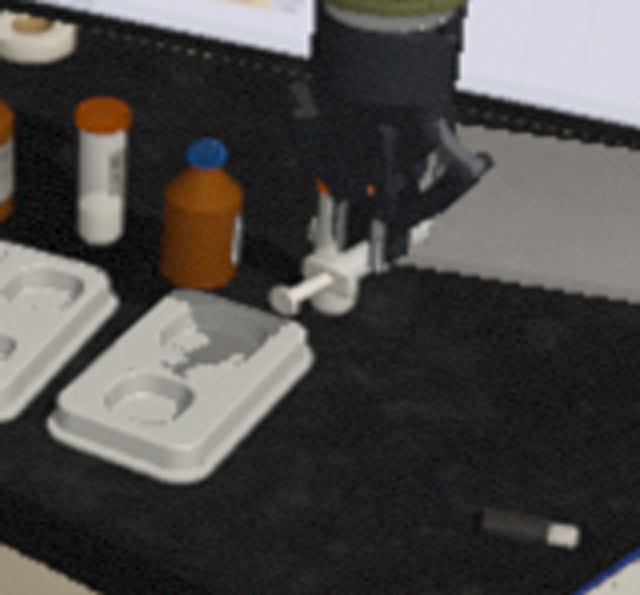

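View pics/w5.png

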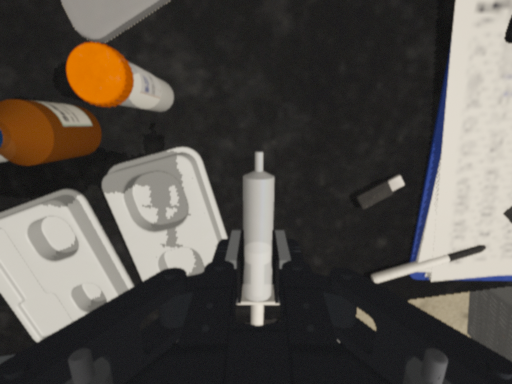

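>>> step_arm(plan=[[[0.0055,-0.2517,0.0957],-0.344,1],[[0.0055,-0.2517,0.0957],-0.344,1],[[0.0055,-0.2517,0.0957],-0.344,1],[[0.0055,-0.2517,0.0957],-0.344,1],[[0.0055,-0.2517,0.0957],-0.344,1],[[0.0055,-0.2517,0.0957],-0.344,1],[[0.0055,-0.2517,0.0957],-0.344,1],[[0.0055,-0.2517,0.0957],-0.344,1],[[0.0055,-0.2517,0.0957],-0.344,1],[[0.0055,-0.2517,0.0957],-0.344,1]])

```text
t: 4.33
position: [428.4, -147.0, 126.2]
tool_rot: [[0.012, 0.656, -0.755], [-0.004, -0.755, -0.656], [-1.0, 0.011, -0.006]]
ft_force: [-0.3, 1.2, 0.1]
finger_gap: 0.184
```

```bash
python3 - <<'E'
from h import *
import pickle
i=camera_info("wrist");print(read_state()["position"]);im=camera("wrist");cv2.imwrite("pics/w6.png",im);pickle.dump(i,open("w6.pkl","wb"))
E
python3 to.py 430.9 -148.5 26 -49
```

```text
[ 428.36924537 -146.99333493  126.22238348]
t 4.38 pos [ 428.6 -147.3  126.4] hd -49.04 tilt [ 0.0119 -0.0042] F [ 0.4 -0.2  0.1] gap 0.184 j6 [-26. -12. 116.   0.  76.  24.]
shift [ 0.1004  0.0013 -0.0003] spin -0.001 rows 3.0
```

View pics/w6.png

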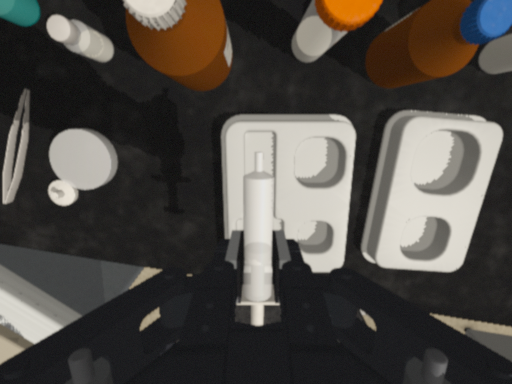

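Run:
```python
from h import *
import pickle
i=pickle.load(open("w6.pkl","rb"))
im=cv2.imread("pics/w6.png")
cv2.imwrite("pics/w6c.png",cv2.resize(im[110:290,200:360],None,fx=4,fy=4,interpolation=cv2.INTER_CUBIC))
print(onz(i,260,131,24),[proj(i,[x,y,24]).round(1) for x,y in[(476.3,-109.5),(426.3,-152.5),(376.3,-195.6)]])
print("syr nozzle",onz(i,258.5,153,126),onz(i,257.5,322,126))
```

```text
[ 476.0877933  -109.31632002   24.        ] [array([260.3, 131. ]), array([259.7, 202.5]), array([259.2, 264.8])]
syr nozzle [ 468.75315525 -112.09960578  126.        ] [ 388.30348415 -181.44429886  126.        ]
```

View pics/w6c.png

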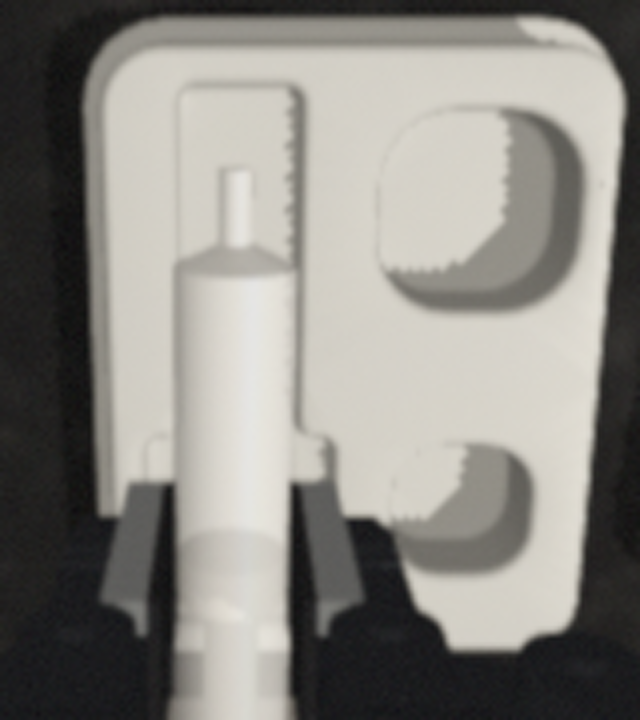

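>>> step_arm(plan=[[[0.04,0.001,0],0,1],[[0.075,0.001,0],0,1],[[0.088,0.001,0],0,1],[[0.095,0.001,0],0,1],[[0.0965,0.001,0],0,1],[[0.0965,0.001,0],0,1],[[0.0965,0.001,0],0,1]])

```text
t: 4.97
position: [431.7, -149.3, 31.2]
tool_rot: [[0.014, 0.655, -0.755], [-0.005, -0.755, -0.655], [-1.0, 0.013, -0.007]]
ft_force: [0.3, -0.2, -0.3]
finger_gap: 0.186
```

```bash
python3 to.py 430.9 -148.5 28 -49
python3 - <<'E'
from h import *
im=camera("wrist");cv2.imwrite("pics/w7.png",cv2.resize(im[90:290,150:380],None,fx=3.4,fy=3,interpolation=cv2.INTER_CUBIC))
E
```

```text
t 4.97 pos [ 431.7 -149.3   31.2] hd -49.06 tilt [ 0.0138 -0.0051] F [ 0.3 -0.2 -0.3] gap 0.186 j6 [-26.  -4. 119.   0.  64.  23.]
shift [ 0.0032 -0.0012  0.0001] spin -0.001 rows 1.0
```

View pics/w7.png

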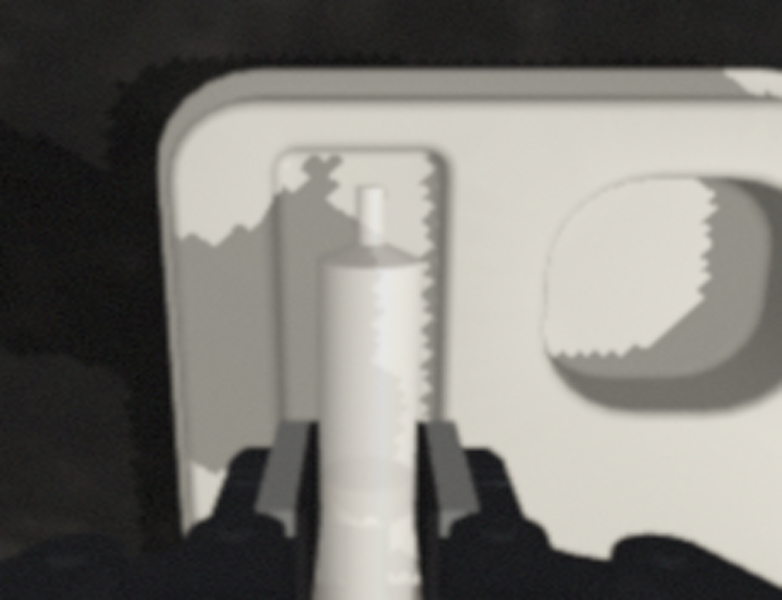

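>>> step_arm(plan=[[[0.002,-0.001,0],0,1],[[0.0035,-0.001,0],0,1],[[0.0035,-0.001,0],0,1],[[0.0035,-0.001,0],0,1],[[0.0035,-0.001,0],0,0.3],[[0.0035,-0.001,0],0,0.3],[[0.0035,-0.001,0],0,0.3],[[0.0,-0.001,0],0,0.3],[[-0.04,-0.001,0],0,0.3],[[-0.08,-0.001,0],0,0.3]])

```text
t: 5.85
position: [427.4, -146.8, 109.9]
tool_rot: [[0.008, 0.655, -0.755], [-0.002, -0.755, -0.655], [-1.0, 0.007, -0.005]]
ft_force: [1.2, -0.6, 0.1]
finger_gap: 0.348
```

```bash
python3 to.py 430.9 -148.5 200 -49
python3 - <<'E'
from h import *
import pickle
i=camera_info("wrist");im=camera("wrist");pickle.dump(i,open("w8.pkl","wb"));cv2.imwrite("pics/w8.png",im)
E
```

```text
t 5.85 pos [ 427.4 -146.8  109.9] hd -49.05 tilt [ 0.0081 -0.0023] F [ 1.2 -0.6  0.1] gap 0.348 j6 [-26. -11. 116.   0.  74.  23.]
shift [-0.0901  0.0042 -0.002 ] spin -0.001 rows 3.0
```

View pics/w8.png

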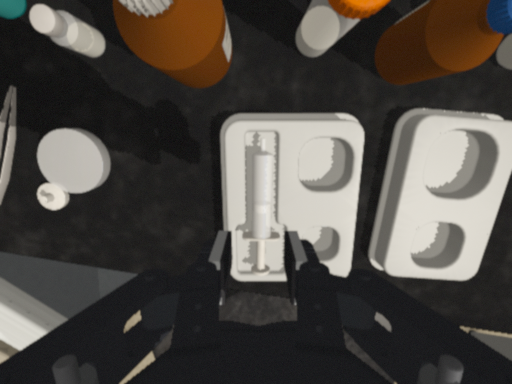

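```bash
python3 to.py 386 -5 190 -49
```

```text
t 5.9 pos [ 433.1 -149.5  120.6] hd -49.05 tilt [ 0.0214 -0.0086] F [ 4.4 -1.9  6.5] gap 0.35 j6 [-26. -12. 116.   0.  75.  23.]
shift [-0.0717 -0.1385 -0.0599] spin -0.001 rows 5.0
```

>>> step_arm(plan=[[[-0.0717,-0.1,-0.05],0,0],[[-0.0717,-0.1385,-0.06],0,0],[[-0.0717,-0.1385,-0.06],0,0],[[-0.0717,-0.1385,-0.06],0,0],[[-0.0717,-0.1385,-0.06],0,0],[[-0.0717,-0.1385,-0.06],0,0],[[-0.0717,-0.1385,-0.06],0,0],[[-0.0717,-0.1385,-0.06],0,0],[[-0.0717,-0.1385,-0.06],0,0],[[-0.0717,-0.1385,-0.06],0,0]])

```text
t: 6.73
position: [385.8, -5.8, 189.1]
tool_rot: [[0.019, 0.654, -0.756], [-0.009, -0.756, -0.654], [-1.0, 0.019, -0.009]]
ft_force: [-0.3, -1.1, -0.2]
finger_gap: 0.495
```

```bash
python3 to.py 386 -5 190 -49
python3 - <<'E'
from h import *
import pickle
i=camera_info("wrist");im=camera("wrist");pickle.dump(i,open("w9.pkl","wb"));cv2.imwrite("pics/w9.png",im)
print(i["origin"],proj(i,[437,43,54]),proj(i,[437,43,0]))
cv2.imwrite("pics/w9b.png",cv2.resize(im,None,fx=1.5,fy=1.5,interpolation=cv2.INTER_CUBIC))
E
```

```text
t 6.73 pos [385.8  -5.8 189.1] hd -49.15 tilt [ 0.0195 -0.0086] F [-0.3 -1.1 -0.2] gap 0.495 j6 [ -8. -28. 121.  -0.  86.  41.]
shift [-0.0009 -0.0005 -0.0007] spin -0.003 rows 1.0
[436.50353033  42.04612518 332.06066379] [251.91025917 119.77701   ] [251.97624226 119.94777127]
```

View pics/w9b.png

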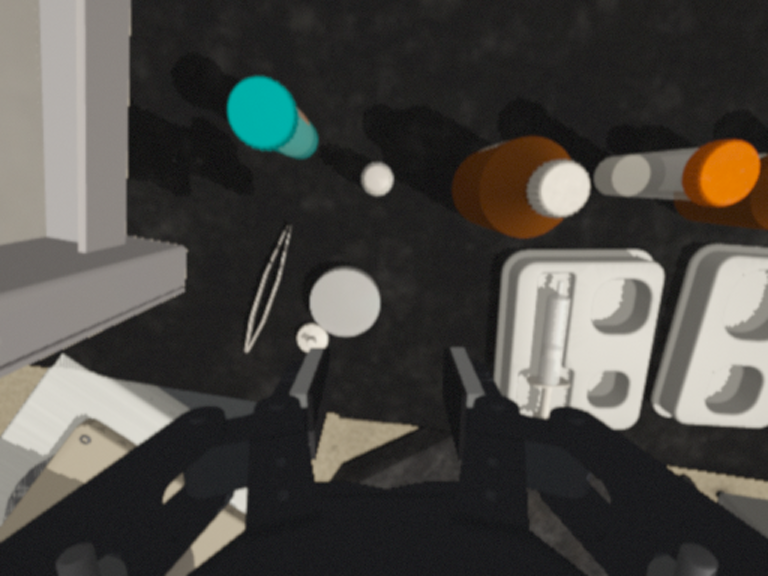

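```bash
python3 - <<'E'
from h import *
import pickle
i=pickle.load(open("w9.pkl","rb"))
f=lambda x,y,z:onz(i,(x+.5)/1.5-.5,(y+.5)/1.5-.5,z)[:2].round(1)
v=f(377,179,54);t=f(262,112,114);print("vial",v,f(377,179,30),"turq",t,f(305,142,0),"large cap",f(559,189,133))
d=t-v;print(np.hypot(*d),np.degrees(np.arctan2(d[1],d[0])))
print("tubeL",f(735,173,114))
E
python3 to.py 437 44 150 -78
```

```text
vial [437.   43.9] [437.   44.1] turq [423.9 107.1] [421.6 103.7] large cap [490.4 -25.4]
64.54339625399332 101.71035224746292
tubeL [561.8 -96. ]
t 6.78 pos [385.9  -5.7 189.2] hd -49.14 tilt [ 0.0197 -0.0086] F [0.8 0.1 0.2] gap 0.5 j6 [ -8. -28. 121.  -0.  86.  41.]
shift [ 0.0398 -0.0049 -0.0709] spin 0.504 rows 5.0
```

>>> step_arm(plan=[[[0.0,-0.0049,-0.0709],0.504,0],[[0.02,-0.0049,-0.0709],0.504,0],[[0.04,-0.0049,-0.0709],0.504,0],[[0.04,-0.0049,-0.0709],0.504,0],[[0.04,-0.0049,-0.0709],0.504,0],[[0.04,-0.0049,-0.0709],0.504,0],[[0.04,-0.0049,-0.0709],0.504,0],[[0.04,-0.0049,-0.0709],0.504,0]])

```text
t: 7.45
position: [437.6, 43.6, 150.7]
tool_rot: [[0.021, 0.21, -0.978], [-0.009, -0.978, -0.21], [-1.0, 0.013, -0.019]]
ft_force: [0.2, -0.1, 0.1]
finger_gap: 0.499
```

```bash
python3 to.py 437 44 22 -78.3
python3 - <<'E'
from h import *
import pickle
i=camera_info("wrist");im=camera("wrist");pickle.dump(i,open("w10.pkl","wb"));cv2.imwrite("pics/w10.png",im)
print(i["origin"],proj(i,[437,44,54]),proj(i,[437,44,0]))
cv2.imwrite("pics/w10b.png",cv2.resize(im,None,fx=1.5,fy=1.5,interpolation=cv2.INTER_CUBIC))
E
```

```text
t 7.45 pos [437.6  43.6 150.7] hd -77.9 tilt [ 0.0213 -0.0086] F [ 0.2 -0.1  0.1] gap 0.499 j6 [ -1. -17. 117.  -0.  79.  77.]
shift [ 0.1286 -0.0022  0.0029] spin 0.007 rows 4.0
[503.58045902  60.25861344 294.30863217] [256.31442464 200.40115489] [255.92175079 187.14317323]
```

View pics/w10b.png

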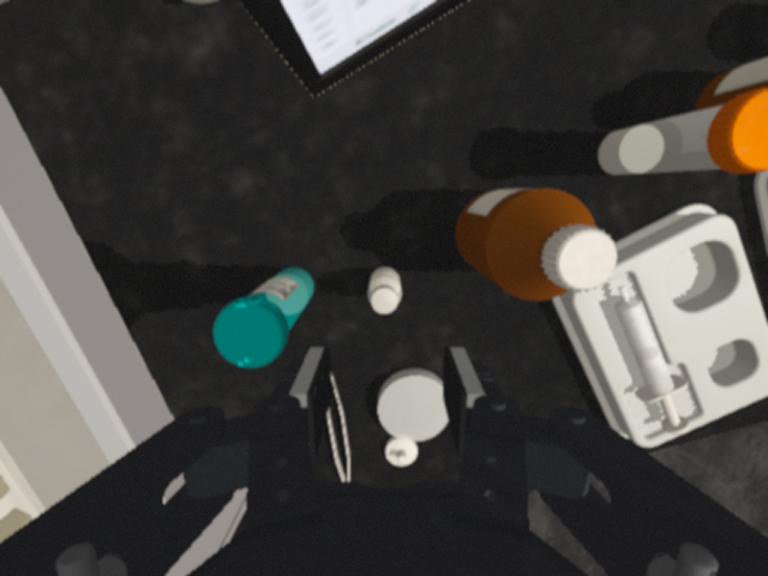

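>>> step_arm(plan=[[[0.0,-0.002,0.003],-1.6,0],[[0.0,-0.002,0.003],-1.6,0],[[0.0,-0.002,0.003],-1.6,0],[[0.0,-0.002,0.003],-1.6,0],[[0.0,-0.002,0.003],-1.6,0],[[0.0,-0.002,0.003],-1.6,0],[[0.0,-0.002,0.003],-1.6,0],[[0.0,-0.002,0.003],-1.6,0],[[0.0,-0.002,0.003],-1.6,0],[[0.0,-0.002,0.003],-1.6,0]])

```text
t: 8.33
position: [434.6, 44.8, 151.3]
tool_rot: [[0.023, 0.994, -0.104], [-0.009, -0.104, -0.995], [-1.0, 0.023, 0.006]]
ft_force: [0.3, 0.1, 0.1]
finger_gap: 0.503
```

```bash
python3 to.py 437 44 150 14
```

```text
t 8.33 pos [434.6  44.8 151.3] hd -5.96 tilt [ 0.0225 -0.0088] F [0.3 0.1 0.1] gap 0.503 j6 [ -0. -17. 117.  -1.  79.   6.]
shift [0.0014 0.0025 0.0005] spin -0.348 rows 3.0
```

>>> step_arm(plan=[[[0.0,0.0025,0.0005],-0.348,0],[[0.0,0.0025,0.0005],-0.348,0],[[0.0,0.0025,0.0005],-0.348,0],[[0.0,0.0025,0.0005],-0.348,0],[[0.03,0.0025,0.0005],-0.348,0],[[0.06,0.0025,0.0005],-0.348,0]])

```text
t: 8.83
position: [441.0, 43.3, 93.5]
tool_rot: [[0.029, 0.971, 0.238], [-0.009, 0.238, -0.971], [-1.0, 0.026, 0.016]]
ft_force: [-0.0, -0.3, 0.2]
finger_gap: 0.496
```

```bash
python3 to.py 437 44 22 14;python3 - <<'E'
from h import *
import pickle
i=camera_info("wrist");im=camera("wrist");pickle.dump(i,open("w11.pkl","wb"));cv2.imwrite("pics/w11.png",im)
print(i["origin"],proj(i,[437,44,54]),proj(i,[437,44,0]))
cv2.imwrite("pics/s11.png",camera("scene"))
cv2.imwrite("pics/w11b.png",cv2.resize(im,None,fx=1.5,fy=1.5,interpolation=cv2.INTER_CUBIC))
E
python3 to.py 437 44 22 14
```

```text
t 8.83 pos [441.   43.3  93.5] hd 13.8 tilt [ 0.0294 -0.0089] F [-0.  -0.3  0.2] gap 0.496 j6 [ -1. -13. 120.  -1.  71. -14.]
shift [ 0.0714 -0.0057 -0.0027] spin -0.004 rows 2.0
[420.43911298 113.51941365 234.65255162] [250.21377718 218.15292409] [250.21460724 196.17216855]
t 8.93 pos [434.8  43.4  87.3] hd 13.82 tilt [ 0.0149 -0.0087] F [-1.5 -0.1 -1.3] gap 0.498 j6 [ -1. -12. 120.  -1.  71. -14.]
shift [ 0.0653  0.0015 -0.0008] spin -0.003 rows 2.0
```

View pics/w11b.png

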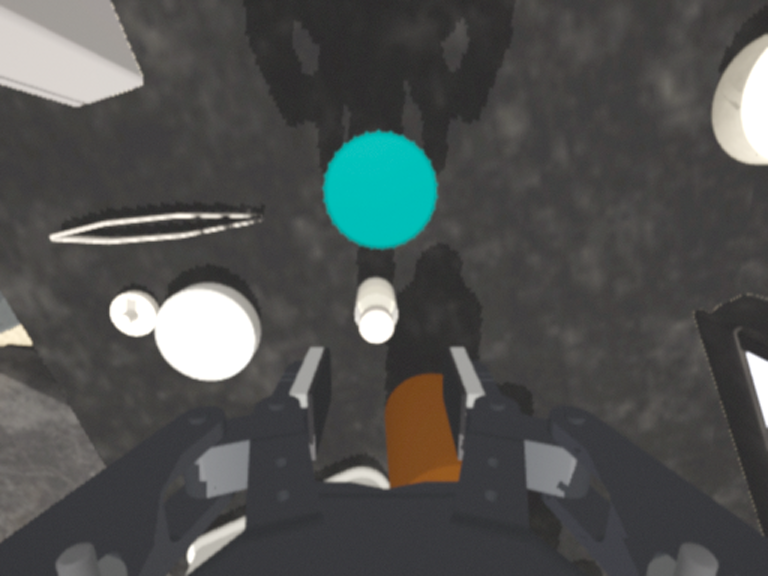

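View pics/s11.png

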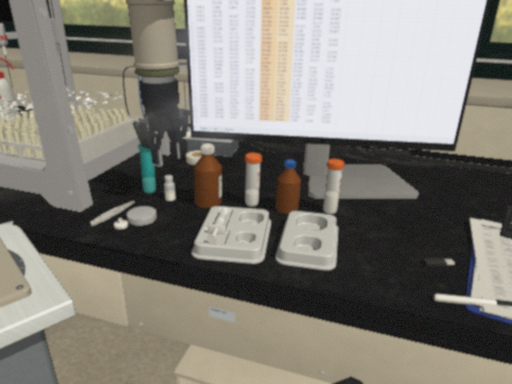

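>>> step_arm(plan=[[[0.03,0.0015,-0.001],0,0],[[0.05,0.0015,-0.001],0,0],[[0.06,0.0015,-0.001],0,0],[[0.065,0.0015,-0.001],0,0],[[0.065,0.0015,-0.001],0,0],[[0.065,0.0015,-0.001],0,0],[[0.065,0.0015,-0.001],0,0]])

```text
t: 9.52
position: [438.4, 44.1, 24.0]
tool_rot: [[0.018, 0.971, 0.238], [-0.009, 0.239, -0.971], [-1.0, 0.015, 0.013]]
ft_force: [-0.1, 0.9, 0.1]
finger_gap: 0.505
```

```bash
python3 to.py 437 44 22 14;python3 - <<'E'
from h import *
im=camera("wrist")
cv2.imwrite("pics/w12b.png",cv2.resize(im,None,fx=1.5,fy=1.5,interpolation=cv2.INTER_CUBIC))
E
```

```text
t 9.52 pos [438.4  44.1  24. ] hd 13.8 tilt [ 0.0176 -0.0088] F [-0.1  0.9  0.1] gap 0.505 j6 [ -1.  -6. 122.  -1.  63. -14.]
shift [ 0.002  -0.0015 -0.0003] spin -0.003 rows 1.0
```

View pics/w12b.png

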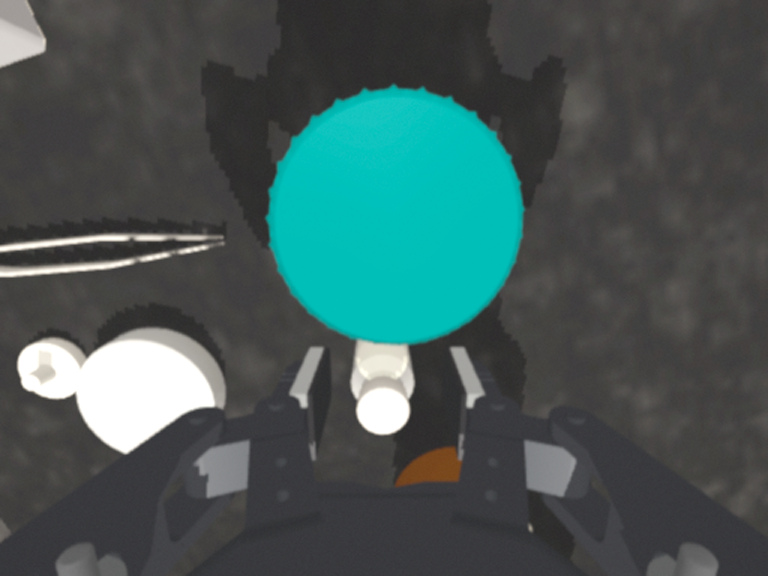

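>>> step_arm(plan=[[[0.001,-0.0015,0],0,0],[[0.001,-0.0015,0],0,1],[[0.001,-0.0015,0],0,1],[[0.001,-0.0015,0],0,1],[[0.001,-0.0015,0],0,1],[[0.001,-0.0015,0],0,1]], grip_force=30)

```text
t: 10.07
position: [437.4, 43.7, 23.6]
tool_rot: [[0.018, 0.971, 0.238], [-0.009, 0.239, -0.971], [-1.0, 0.016, 0.013]]
ft_force: [-2.2, -1.2, 7.3]
finger_gap: 0.244
```

```bash
python3 to.py 437 44 150 14
```

```text
t 10.07 pos [437.4  43.7  23.6] hd 13.81 tilt [ 0.0184 -0.0089] F [-2.2 -1.2  7.3] gap 0.244 j6 [ -1.  -6. 122.  -1.  63. -14.]
shift [-0.1264  0.0017  0.0013] spin -0.003 rows 4.0
```

>>> step_arm(plan=[[[-0.02,0.001,0.001],0,1],[[-0.06,0.001,0.001],0,1],[[-0.1,0.001,0.001],0,1],[[-0.14,0.001,0.001],0,1],[[-0.155,0.001,0.001],0,1],[[-0.155,0.001,0.001],0,1],[[-0.155,0.001,0.001],0,1],[[-0.155,0.001,0.001],0,1]])

```text
t: 10.73
position: [435.0, 44.4, 177.2]
tool_rot: [[0.017, 0.971, 0.238], [-0.009, 0.239, -0.971], [-1.0, 0.014, 0.013]]
ft_force: [0.3, -0.0, -0.3]
finger_gap: 0.239
```

```bash
python3 to.py 435.5 -217.5 150 14
python3 - <<'E'
from h import *
cv2.imwrite("pics/w13.png",camera("wrist"))
E
```

```text
t 10.73 pos [435.   44.4 177.2] hd 13.81 tilt [ 0.0165 -0.0088] F [ 0.3 -0.  -0.3] gap 0.239 j6 [ -0. -18. 115.  -1.  82. -14.]
shift [ 0.0295 -0.0624  0.2541] spin -0.003 rows 7.0
```

View pics/w13.png

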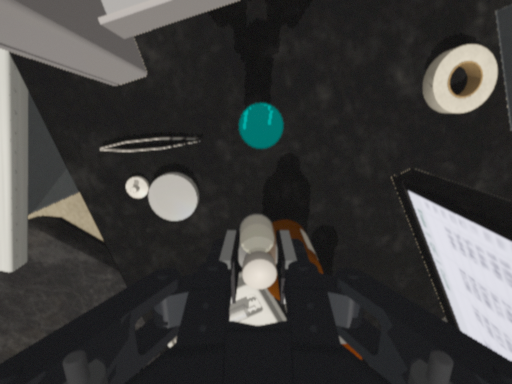

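>>> step_arm(plan=[[[0.0,-0.0624,0.2541],0,1],[[0.0,-0.0624,0.2541],0,1],[[0.0,-0.0624,0.2541],0,1],[[0.0,-0.0624,0.2541],0,1],[[0.0,-0.0624,0.2541],0,1],[[0.0,-0.0624,0.2541],0,1],[[0.05,-0.0624,0.2541],0,1],[[0.1,-0.0624,0.2541],0,1],[[0.1,-0.0624,0.2541],0,1],[[0.1,-0.0624,0.2541],0,1]])

```text
t: 11.62
position: [430.8, -215.5, 71.2]
tool_rot: [[0.004, 0.971, 0.237], [-0.001, 0.237, -0.971], [-1.0, 0.003, 0.002]]
ft_force: [-0.7, 0.6, -0.8]
finger_gap: 0.241
```

```bash
python3 to.py 435.5 -217.5 29 14
python3 - <<'E'
from h import *
i=camera_info("wrist");im=camera("wrist");cv2.imwrite("pics/w14.png",cv2.resize(im,None,fx=1.5,fy=1.5,interpolation=cv2.INTER_CUBIC))
print(proj(i,[435.5,-217.5,24])*1.5)
E
python3 to.py 435.5 -217.5 29 14
```

```text
t 11.62 pos [ 430.8 -215.5   71.2] hd 13.72 tilt [ 0.0038 -0.0015] F [-0.7  0.6 -0.8] gap 0.241 j6 [-33.  -3. 113.   0.  69. -46.]
shift [0.0422 0.004  0.003 ] spin -0.005 rows 2.0
[393.29272924 331.28441331]
t 11.67 pos [ 432.7 -216.3   74.6] hd 13.76 tilt [ 0.0075 -0.0038] F [-0.8 -0.2 -0.1] gap 0.241 j6 [-33.  -3. 113.   0.  70. -46.]
shift [0.0456 0.0021 0.0016] spin -0.004 rows 2.0
```

View pics/w14.png

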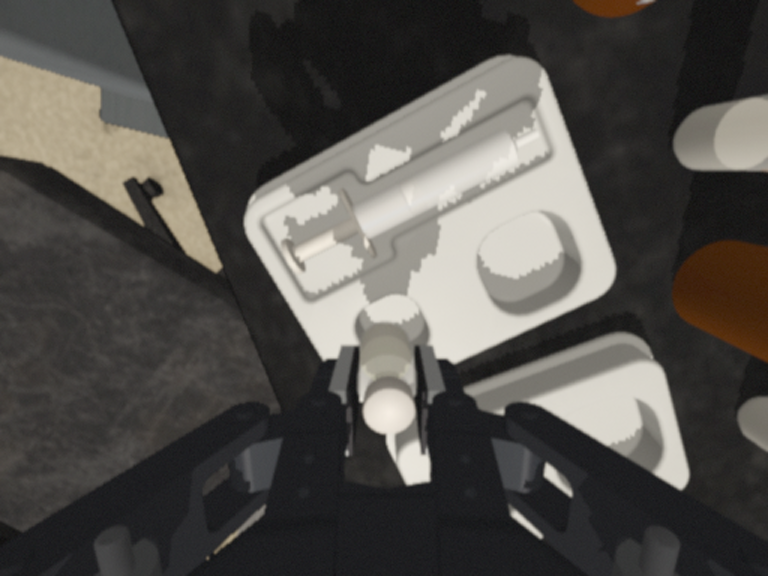

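>>> step_arm(plan=[[[0.015,0.002,0.0015],0,1],[[0.03,0.002,0.0015],0,1],[[0.04,0.002,0.0015],0,1],[[0.0445,0.002,0.0015],0,1],[[0.0445,0.002,0.0015],0,1],[[0.0445,0.002,0.0015],0,1],[[0.0445,0.002,0.0015],0,1]])

```text
t: 12.25
position: [436.2, -217.9, 31.4]
tool_rot: [[0.009, 0.971, 0.238], [-0.005, 0.238, -0.971], [-1.0, 0.008, 0.007]]
ft_force: [0.1, -0.3, -0.5]
finger_gap: 0.241
```

```bash
python3 to.py 435.5 -217.5 28 14
python3 - <<'E'
from h import *
i=camera_info("wrist");im=camera("wrist");cv2.imwrite("pics/w15.png",cv2.resize(im[100:340,130:400],None,fx=2.8,fy=2.4,interpolation=cv2.INTER_CUBIC))
E
```

```text
t 12.25 pos [ 436.2 -217.9   31.4] hd 13.78 tilt [ 0.0091 -0.0048] F [ 0.1 -0.3 -0.5] gap 0.241 j6 [-33.   1. 114.   0.  64. -46.]
shift [ 0.0033 -0.0006 -0.0005] spin -0.004 rows 1.0
```

View pics/w15.png

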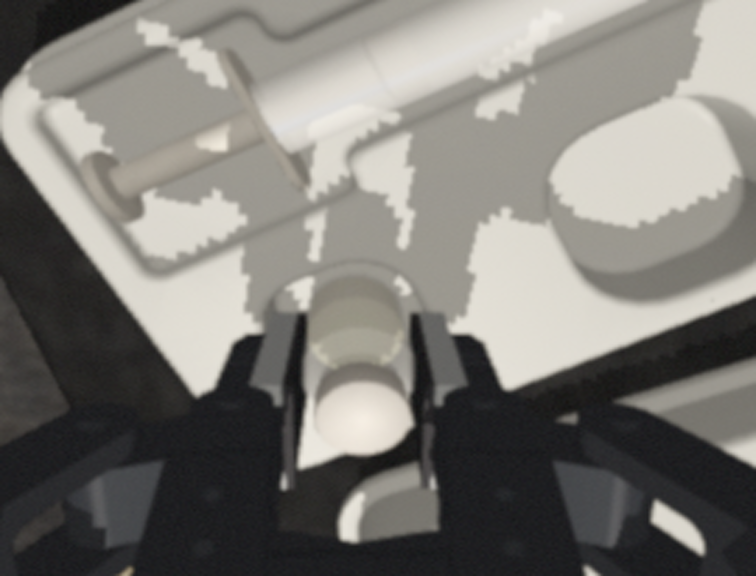

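In the pocket, centred. Lower 3.5 mm and release.

>>> step_arm(plan=[[[0.002,-0.0005,0],0,1],[[0.004,-0.0005,0],0,1],[[0.004,-0.0005,0],0,1],[[0.004,-0.0005,0],0,0.2],[[0.004,-0.0005,0],0,0.2],[[0.004,-0.0005,0],0,0.2],[[0.0,-0.0005,0],0,0.2],[[-0.03,-0.0005,0],0,0.2],[[-0.07,-0.0005,0],0,0.2],[[-0.1,-0.0005,0],0,0.2]])

```text
t: 13.13
position: [434.6, -217.4, 133.5]
tool_rot: [[0.009, 0.971, 0.238], [-0.005, 0.238, -0.971], [-1.0, 0.008, 0.007]]
ft_force: [1.1, -1.4, 0.6]
finger_gap: 0.4
```

>>> step_arm(plan=[[[-0.06,0,0],0,-0.2],[[-0.06,0,0],0,-0.2],[[-0.06,0,0],0,-0.2],[[-0.06,0,0],0,-0.2],[[-0.06,0,0],0,-0.2],[[-0.06,0,0],0,-0.2]])

```text
t: 13.63
position: [433.2, -216.5, 191.7]
tool_rot: [[0.007, 0.971, 0.238], [-0.003, 0.238, -0.971], [-1.0, 0.006, 0.005]]
ft_force: [0.4, -0.5, -0.4]
finger_gap: 0.602
```

```bash
python3 to.py 510 -150 200 -49
python3 - <<'E'
from h import *
i=camera_info("wrist");im=camera("wrist");cv2.imwrite("pics/w16.png",cv2.resize(im,None,fx=1.5,fy=1.5,interpolation=cv2.INTER_CUBIC))
im=camera("scene");cv2.imwrite("pics/s16.png",cv2.resize(im[130:280,130:390],None,fx=3,fy=3,interpolation=cv2.INTER_CUBIC))
E
```

```text
t 13.63 pos [ 433.2 -216.5  191.7] hd 13.77 tilt [ 0.0065 -0.0032] F [ 0.4 -0.5 -0.4] gap 0.602 j6 [-33. -10. 107.   0.  83. -46.]
shift [-0.008   0.0905 -0.0463] spin 1.096 rows 9.0
```

View pics/w16.png

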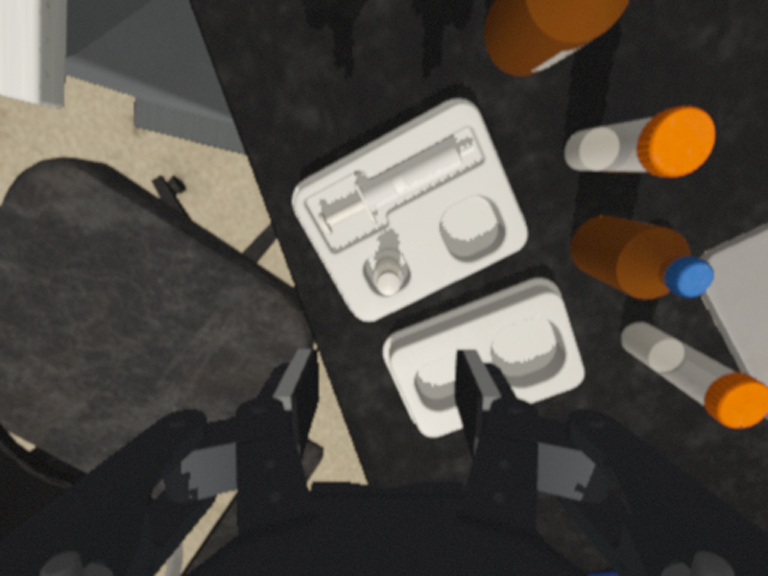

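View pics/s16.png

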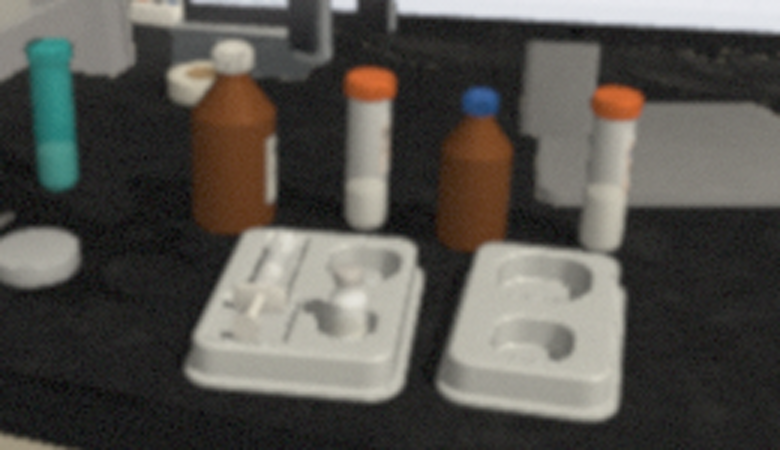

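```bash
python3 to.py 601 -160 215 41
```

```text
t 13.73 pos [ 433.2 -216.6  191.7] hd 13.77 tilt [ 0.0064 -0.0031] F [ 0.5 -1.  -0. ] gap 0.602 j6 [-33. -10. 107.   0.  83. -46.]
shift [-0.0224  0.1766 -0.0149] spin -0.475 rows 5.0
```

>>> step_arm(plan=[[[-0.0224,0.1766,-0.0149],-0.475,-0.5],[[-0.0224,0.1766,-0.0149],-0.475,-0.5],[[-0.0224,0.1766,-0.0149],-0.475,-0.5],[[-0.0224,0.1766,-0.0149],-0.475,-0.5],[[-0.0224,0.1766,-0.0149],-0.475,-0.5],[[-0.0224,0.1766,-0.0149],-0.475,-0.5],[[-0.0224,0.1766,-0.0149],-0.475,-0.5],[[-0.0224,0.1766,-0.0149],-0.475,-0.5],[[-0.0224,0.1766,-0.0149],-0.475,-0.5],[[-0.0224,0.1766,-0.0149],-0.475,-0.5]])

```text
t: 14.57
position: [600.0, -160.7, 215.0]
tool_rot: [[0.006, 0.756, 0.655], [-0.003, 0.655, -0.756], [-1.0, 0.003, 0.006]]
ft_force: [0.3, -0.3, 0.2]
finger_gap: 0.753
```

```bash
python3 to.py 601 -160 46 41
python3 - <<'E'
from h import *
import pickle
i=camera_info("wrist");im=camera("wrist");pickle.dump(i,open("w17.pkl","wb"));cv2.imwrite("pics/w17.png",im)
cv2.imwrite("pics/w17b.png",cv2.resize(im,None,fx=1.5,fy=1.5,interpolation=cv2.INTER_CUBIC))
print(proj(i,[601.5,-160,111])*1.5,proj(i,[601.5,-160,71])*1.5)
E
```

```text
t 14.57 pos [ 600.  -160.7  215. ] hd 40.9 tilt [ 0.0061 -0.0032] F [ 0.3 -0.3  0.2] gap 0.753 j6 [-20.  11.  83.  -0.  86. -61.]
shift [ 0.169   0.0008 -0.0009] spin -0.002 rows 5.0
[387.26297886 293.59967241] [387.01156255 278.12810787]
```

View pics/w17b.png

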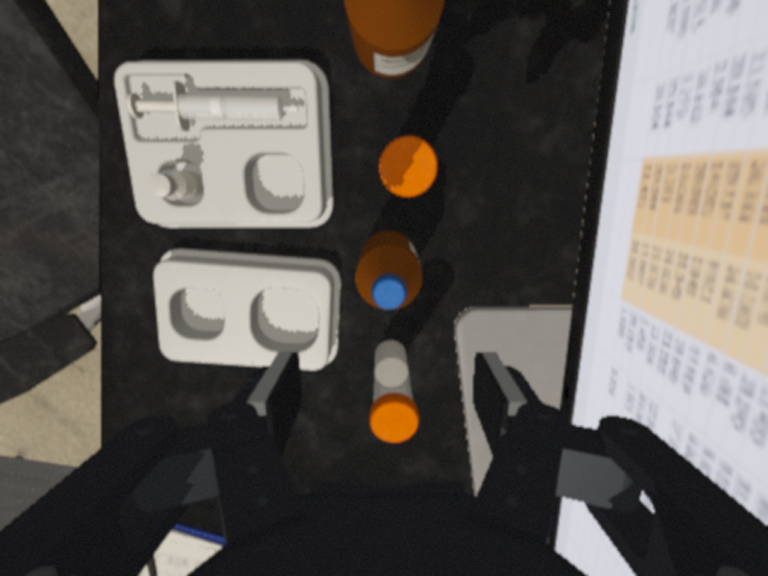

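Run:
```python
from h import *
import pickle
i=pickle.load(open("w17.pkl","rb"));im=cv2.imread("pics/w17.png")
H,S,V=cv2.split(cv2.cvtColor(im,cv2.COLOR_BGR2HSV))
for n,m,z in[("orange",(H<20)&(S>200)&(V>150),114),("blue",(H>98)&(H<125)&(S>130)&(V>80),111)]:
    m=m.astype(np.uint8);m[300:]=0;m[:60]=0;m[:,360:]=0;k,l,st,ce=cv2.connectedComponentsWithStats(m)
    for j in range(1,k):
        if st[j,4]>60:print(n,st[j],ce[j].round(1),onz(i,*ce[j],z).round(1),onz(i,st[j,0]+st[j,2]/2-.5,st[j,1]+st[j,3]/2-.5,z).round(1))
f=lambda x,y,z:onz(i,(x+.5)/1.5-.5,(y+.5)/1.5-.5,z)[:2].round(1)
print("small",f(390,291,111),"R",f(394,419,112),f(390,362,0),"L",f(408,166,114),"small body",f(389,262,40))
```

```text
orange [ 253   93   38   38 1115] [272.2 111.3] [560.5 -94.6 114. ] [560.2 -95.1 114. ]
orange [247 268  32  27 681] [262.3 280.8] [ 664.1 -225.6  114. ] [ 664.4 -225.6  114. ]
blue [248 184  23  23 384] [259.1 194.4] [ 601.3 -158.5  111. ] [ 601.6 -158.9  111. ]
small [ 601.5 -157.6] R [ 663.9 -224.9] [ 669.9 -234.3] L [559.9 -94.3] small body [ 599.  -154.8]
```

>>> step_arm(plan=[[[0.04,0.0025,-0.0005],0,-0.5],[[0.08,0.0025,-0.0005],0,-0.5],[[0.11,0.0025,-0.0005],0,-0.5],[[0.13,0.0025,-0.0005],0,-0.5],[[0.15,0.0025,-0.0005],0,-0.5],[[0.16,0.0025,-0.0005],0,-0.5],[[0.165,0.0025,-0.0005],0,-0.5],[[0.169,0.0025,-0.0005],0,-0.5],[[0.169,0.0025,-0.0005],0,-0.5],[[0.169,0.0025,-0.0005],0,-0.5]])

```text
t: 15.45
position: [603.7, -159.6, 47.6]
tool_rot: [[0.008, 0.756, 0.655], [-0.004, 0.655, -0.756], [-1.0, 0.004, 0.009]]
ft_force: [0.1, -0.2, 0.0]
finger_gap: 0.75
```

```bash
python3 to.py 601.5 -159.2 46 41
python3 - <<'E'
from h import *
i=camera_info("wrist");im=camera("wrist");cv2.imwrite("pics/w18.png",cv2.resize(im,None,fx=1.5,fy=1.5,interpolation=cv2.INTER_CUBIC))
E
```

```text
t 15.45 pos [ 603.7 -159.6   47.6] hd 40.9 tilt [ 0.0084 -0.0039] F [ 0.1 -0.2  0. ] gap 0.75 j6 [-19.  20.  91.  -0.  69. -60.]
shift [ 0.0016 -0.0014 -0.0017] spin -0.002 rows 1.0
```

View pics/w18.png

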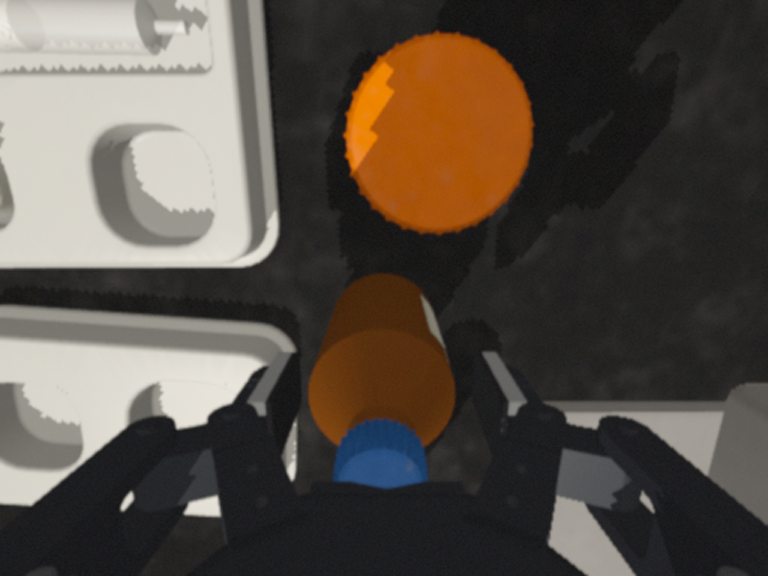

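>>> step_arm(plan=[[[0.001,-0.002,-0.0017],0,-0.5],[[0.001,-0.002,-0.0017],0,-0.5],[[0.001,-0.002,-0.0017],0,1],[[0.001,-0.002,-0.0017],0,1],[[0.001,-0.002,-0.0017],0,1],[[0.001,-0.002,-0.0017],0,1],[[0.001,-0.002,-0.0017],0,1],[[0.001,-0.002,-0.0017],0,1]], grip_force=45)

```text
t: 16.17
position: [601.9, -160.0, 47.7]
tool_rot: [[0.01, 0.756, 0.655], [-0.005, 0.655, -0.756], [-1.0, 0.005, 0.01]]
ft_force: [-0.4, -1.0, 5.9]
finger_gap: 0.552
```

```bash
python3 to.py 567.2 -255.9 170 36.5
```

```text
t 16.17 pos [ 601.9 -160.    47.7] hd 40.9 tilt [ 0.0102 -0.0047] F [-0.4 -1.   5.9] gap 0.552 j6 [-20.  19.  92.  -0.  69. -60.]
shift [-0.1222 -0.0885  0.051 ] spin 0.077 rows 4.0
```

>>> step_arm(plan=[[[-0.01,0,0],0,1],[[-0.03,0,0],0,1],[[-0.06,0,0],0,1],[[-0.08,0,0],0,1],[[-0.08,0,0],0,1],[[-0.08,-0.03,0.017],0.03,1],[[-0.08,-0.06,0.034],0.077,1],[[-0.08,-0.0885,0.051],0.077,1],[[-0.08,-0.0885,0.051],0.077,1],[[-0.08,-0.0885,0.051],0.077,1]])

```text
t: 17.0
position: [566.3, -257.4, 126.8]
tool_rot: [[0.009, 0.806, 0.592], [-0.004, 0.592, -0.806], [-1.0, 0.005, 0.008]]
ft_force: [-0.9, 1.3, -1.9]
finger_gap: 0.552
```

>>> step_arm(plan=[[[0,0,0],0,1],[[0,0,0],0,1],[[0,0,0],0,1]])

```text
t: 17.25
position: [566.4, -256.3, 126.3]
tool_rot: [[0.008, 0.805, 0.593], [-0.003, 0.593, -0.805], [-1.0, 0.004, 0.007]]
ft_force: [-0.2, -1.0, -1.6]
finger_gap: 0.549
```

```bash
python3 to.py 567.2 -255.9 54 36.5
python3 - <<'E'
from h import *
i=camera_info("wrist");im=camera("wrist");cv2.imwrite("pics/w19.png",cv2.resize(im,None,fx=1.5,fy=1.5,interpolation=cv2.INTER_CUBIC))
print(proj(i,[567.2,-255.9,24])*1.5)
im=camera("side");cv2.imwrite("pics/s19.png",cv2.resize(im[120:290,190:380],None,fx=4,fy=3.5,interpolation=cv2.INTER_CUBIC))
E
```

```text
t 17.25 pos [ 566.4 -256.3  126.3] hd 36.39 tilt [ 0.0079 -0.0032] F [-0.2 -1.  -1.6] gap 0.549 j6 [-29.  14.  89.   0.  76. -66.]
shift [ 0.0723  0.0006 -0.0003] spin -0.002 rows 2.0
[385.91202914 293.88231087]
```

View pics/w19.png

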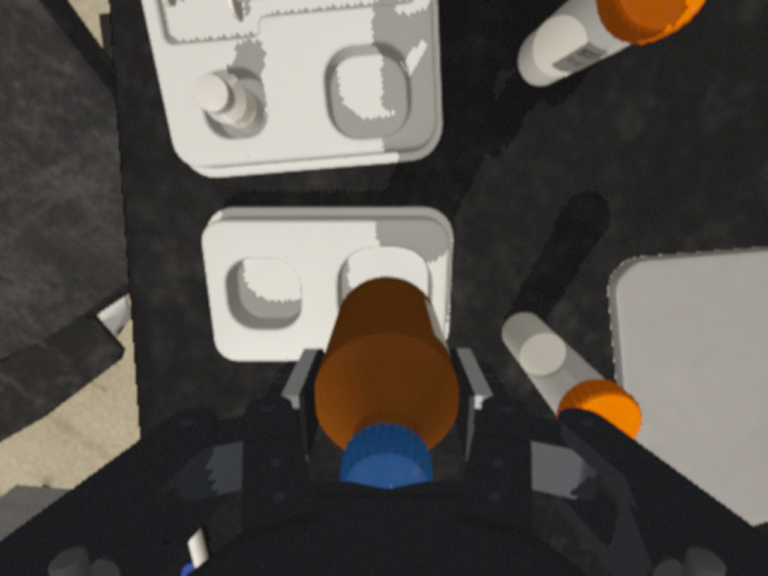

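View pics/s19.png

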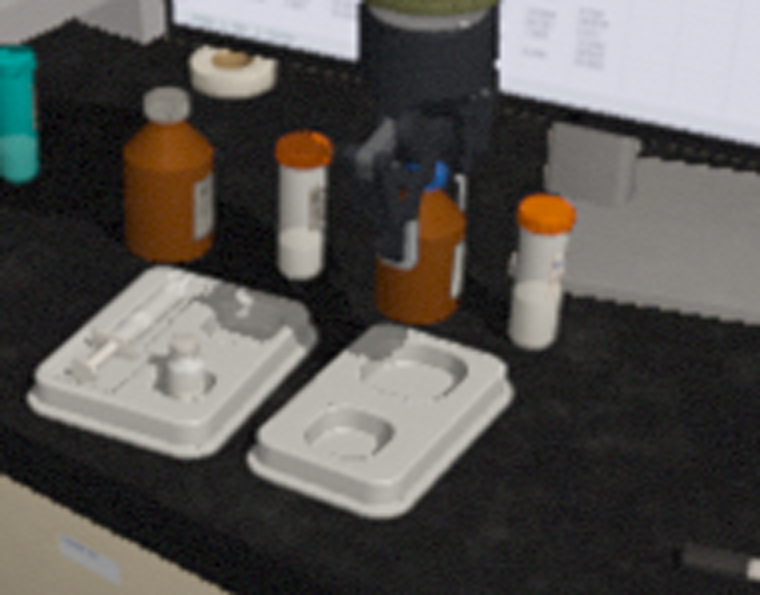

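>>> step_arm(plan=[[[0.025,0.0006,0],0,1],[[0.045,0.0006,0],0,1],[[0.055,0.0006,0],0,1],[[0.062,0.0006,0],0,1],[[0.067,0.0006,0],0,1],[[0.069,0.0006,0],0,1],[[0.069,0.0006,0],0,1],[[0.069,0.0006,0],0,1],[[0.069,0.0006,0],0,1]])

```text
t: 18.1
position: [568.3, -256.7, 58.8]
tool_rot: [[0.01, 0.805, 0.593], [-0.004, 0.593, -0.805], [-1.0, 0.005, 0.01]]
ft_force: [0.4, 0.4, -1.1]
finger_gap: 0.549
```

```bash
python3 to.py 567.2 -255.9 52 36.5
python3 - <<'E'
from h import *
im=camera("wrist");cv2.imwrite("pics/w20.png",cv2.resize(im,None,fx=1.5,fy=1.5,interpolation=cv2.INTER_CUBIC))
E
```

```text
t 18.1 pos [ 568.3 -256.7   58.8] hd 36.4 tilt [ 0.01   -0.0045] F [ 0.4  0.4 -1.1] gap 0.549 j6 [-29.  19.  91.   0.  70. -65.]
shift [ 0.0068 -0.0005 -0.0014] spin -0.002 rows 1.0
```

View pics/w20.png

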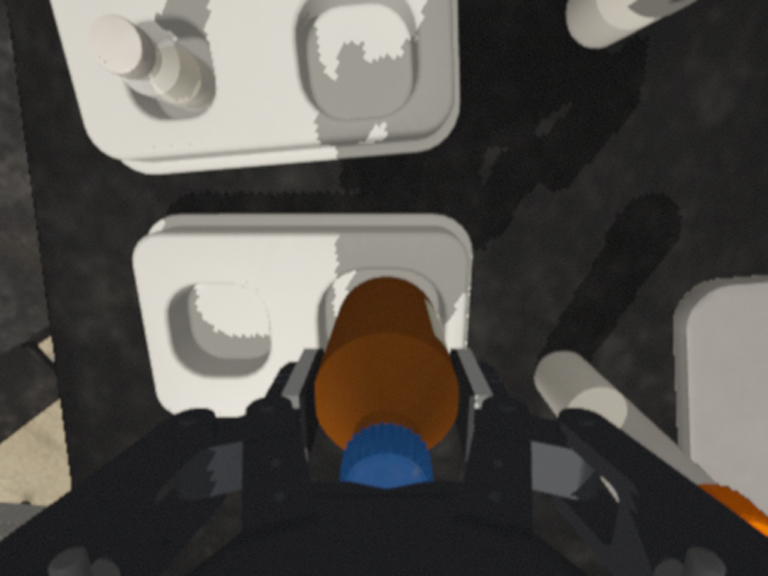

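>>> step_arm(plan=[[[0.002,-0.001,-0.001],0,1],[[0.004,-0.001,-0.001],0,1],[[0.006,-0.001,-0.001],0,1],[[0.0075,-0.001,-0.001],0,1],[[0.0085,-0.001,-0.001],0,1],[[0.0085,-0.001,-0.001],0,1],[[0.0085,-0.001,-0.001],0,1],[[0.0085,-0.001,-0.001],0,1]])

```text
t: 18.82
position: [567.3, -256.9, 51.7]
tool_rot: [[0.01, 0.805, 0.593], [-0.005, 0.593, -0.805], [-1.0, 0.005, 0.01]]
ft_force: [-4.8, 1.8, 9.9]
finger_gap: 0.551
```

```bash
python3 to.py 567.2 -255.9 51 36.5
```

```text
t 18.82 pos [ 567.3 -256.9   51.7] hd 36.39 tilt [ 0.0105 -0.0051] F [-4.8  1.8  9.9] gap 0.551 j6 [-29.  19.  92.   0.  69. -66.]
shift [ 0.0007  0.0005 -0.0009] spin -0.002 rows 1.0
```

>>> step_arm(plan=[[[0,0,0],0,0],[[0,0,0],0,-0.4],[[0,0,0],0,-0.4],[[0,0,0],0,-0.4],[[-0.02,0,0],0,-0.4],[[-0.06,0,0],0,-0.4],[[-0.1,0,0],0,-0.4],[[-0.14,0,0],0,-0.4],[[-0.14,0,0],0,-0.4],[[-0.14,0,0],0,-0.4]])

```text
t: 19.65
position: [568.0, -257.4, 196.0]
tool_rot: [[0.017, 0.805, 0.593], [-0.009, 0.593, -0.805], [-1.0, 0.009, 0.017]]
ft_force: [0.1, 0.3, -1.1]
finger_gap: 0.699
```

>>> step_arm(plan=[[[0,0,0],0,-0.1],[[0,0,0],0,-0.1],[[0,0,0],0,-0.1]])

```text
t: 19.9
position: [567.2, -256.9, 194.2]
tool_rot: [[0.015, 0.805, 0.593], [-0.007, 0.593, -0.805], [-1.0, 0.007, 0.015]]
ft_force: [0.0, 0.3, 0.2]
finger_gap: 0.549
```

```bash
python3 to.py 664.2 -226 200 41
python3 - <<'E'
from h import *
im=camera("wrist");i=camera_info("wrist");cv2.imwrite("pics/w21.png",cv2.resize(im,None,fx=1.5,fy=1.5,interpolation=cv2.INTER_CUBIC))
im=camera("side");cv2.imwrite("pics/s21.png",cv2.resize(im[120:290,190:380],None,fx=4,fy=3.5,interpolation=cv2.INTER_CUBIC))
E
```

```text
t 19.9 pos [ 567.2 -256.9  194.2] hd 36.4 tilt [ 0.0148 -0.0075] F [0.  0.3 0.2] gap 0.549 j6 [-29.  11.  85.   0.  83. -66.]
shift [-0.0046  0.0964  0.0327] spin -0.08 rows 3.0
```

View pics/w21.png

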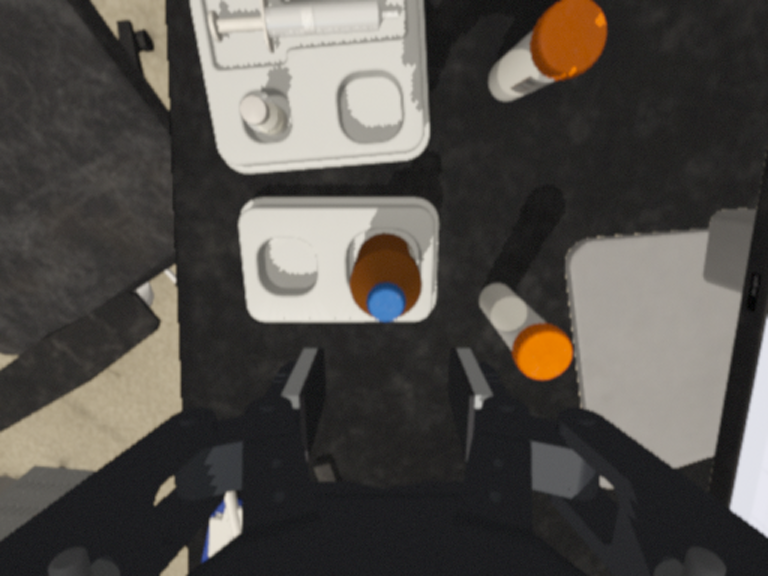

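View pics/s21.png

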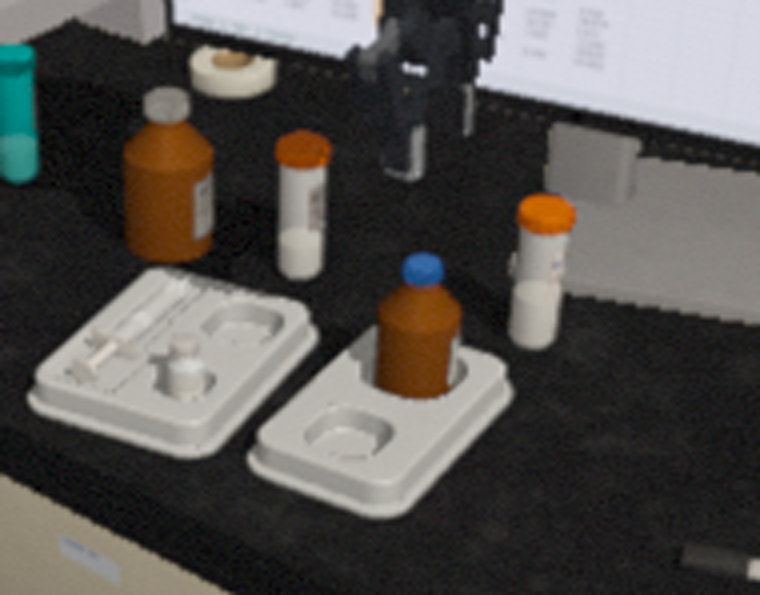

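>>> step_arm(plan=[[[-0.0046,0.0964,0.0327],-0.08,-0.1],[[-0.0046,0.0964,0.0327],-0.08,-0.1],[[-0.0046,0.0964,0.0327],-0.08,-0.1],[[-0.0046,0.0964,0.0327],-0.08,-0.1],[[-0.0046,0.0964,0.0327],-0.08,-0.1],[[-0.0046,0.0964,0.0327],-0.08,-0.1],[[-0.0046,0.0964,0.0327],-0.08,-0.1]])

```text
t: 20.58
position: [663.2, -226.6, 199.6]
tool_rot: [[0.014, 0.755, 0.655], [-0.007, 0.655, -0.755], [-1.0, 0.005, 0.014]]
ft_force: [-0.6, 0.2, -0.2]
finger_gap: 0.551
```

```bash
cat > cap.py <<'E'
from h import *
import sys
k=sys.argv[1]
i=camera_info("wrist");im=camera("wrist");cv2.imwrite(f"pics/{k}.png",cv2.resize(im,None,fx=1.5,fy=1.5,interpolation=cv2.INTER_CUBIC))
H,S,V=cv2.split(cv2.cvtColor(im,cv2.COLOR_BGR2HSV))
m=((H<20)&(S>200)&(V>120)).astype(np.uint8);k,l,st,ce=cv2.connectedComponentsWithStats(m)
for j in range(1,k):
    if st[j,4]>150:print(st[j],ce[j].round(1),onz(i,*ce[j],112).round(1))
E
python3 to.py 664.2 -226 62 41; python3 cap.py w22
```

```text
t 20.58 pos [ 663.2 -226.6  199.6] hd 40.93 tilt [ 0.0136 -0.0073] F [-0.6  0.2 -0.2] gap 0.551 j6 [-23.  23.  70.  -0.  86. -64.]
shift [ 0.1376  0.0004 -0.0017] spin -0.001 rows 4.0
[ 239  182   38   37 1094] [257.7 200.2] [ 664.5 -226.1  112. ]
```

View pics/w22.png

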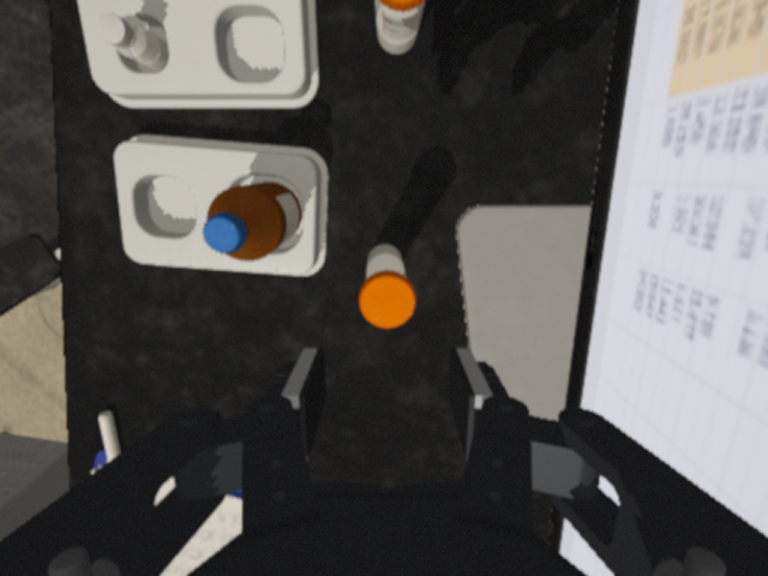

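>>> step_arm(plan=[[[0.04,0.001,-0.0017],0,-0.1],[[0.08,0.001,-0.0017],0,-0.1],[[0.11,0.001,-0.0017],0,-0.1],[[0.13,0.001,-0.0017],0,-0.1],[[0.14,0.001,-0.0017],0,-0.1],[[0.142,0.001,-0.0017],0,-0.1],[[0.142,0.001,-0.0017],0,-0.1],[[0.142,0.001,-0.0017],0,-0.1]])

```text
t: 21.3
position: [666.1, -226.6, 60.5]
tool_rot: [[0.017, 0.756, 0.655], [-0.009, 0.655, -0.756], [-1.0, 0.007, 0.018]]
ft_force: [0.2, 0.5, 0.0]
finger_gap: 0.547
```

```bash
python3 to.py 664.5 -226.1 58 41; python3 cap.py w23
```

```text
t 21.3 pos [ 666.1 -226.6   60.5] hd 40.91 tilt [ 0.0172 -0.0088] F [0.2 0.5 0. ] gap 0.547 j6 [-23.  29.  77.  -0.  73. -64.]
shift [ 0.0024 -0.0009 -0.0015] spin -0.002 rows 1.0
[ 40 217  48  11 244] [ 62.6 222.3] [ 590.5 -244.4  112. ]
[ 213  255   85   71 4849] [255.  292.2] [ 661.3 -222.   112. ]
```

View pics/w23.png

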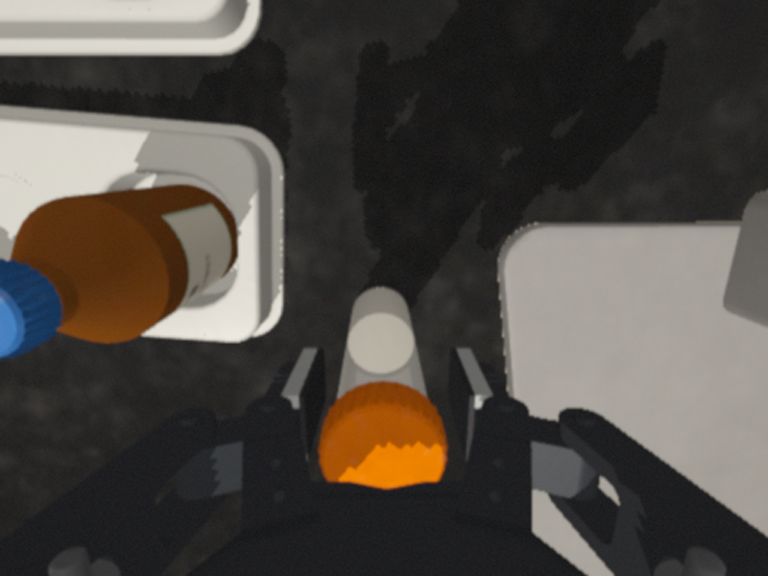

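>>> step_arm(plan=[[[0.002,-0.001,-0.001],0,-0.1],[[0.002,-0.001,-0.001],0,-0.1],[[0.002,-0.001,-0.001],0,1],[[0.002,-0.001,-0.001],0,1],[[0.002,-0.001,-0.001],0,1],[[0.002,-0.001,-0.001],0,1],[[0.002,-0.001,-0.001],0,1]], grip_force=40)

```text
t: 21.93
position: [665.3, -227.1, 59.9]
tool_rot: [[0.019, 0.756, 0.655], [-0.01, 0.655, -0.756], [-1.0, 0.007, 0.02]]
ft_force: [-2.2, -1.4, 5.3]
finger_gap: 0.345
```

```bash
python3 to.py 506.1 -300.7 190 36.5
```

```text
t 21.93 pos [ 665.3 -227.1   59.9] hd 40.91 tilt [ 0.0185 -0.0101] F [-2.2 -1.4  5.3] gap 0.345 j6 [-23.  29.  77.  -0.  72. -64.]
shift [-0.1323 -0.1675 -0.046 ] spin 0.077 rows 6.0
```

>>> step_arm(plan=[[[-0.02,0,0],0,1],[[-0.06,0,0],0,1],[[-0.1,0,0],0,1],[[-0.135,0,0],0,1],[[-0.147,0,0],0,1],[[-0.147,-0.01,0],0,1],[[-0.147,-0.05,-0.015],0.02,1],[[-0.147,-0.09,-0.03],0.05,1],[[-0.147,-0.13,-0.04],0.077,1],[[-0.147,-0.1675,-0.046],0.077,1]])

```text
t: 22.77
position: [502.8, -300.0, 202.1]
tool_rot: [[0.016, 0.804, 0.594], [-0.008, 0.594, -0.804], [-1.0, 0.008, 0.016]]
ft_force: [0.1, -1.2, 0.5]
finger_gap: 0.336
```

>>> step_arm(plan=[[[0,0,0],0,1],[[0,0,0],0,1],[[0,0,0],0,1],[[0,0,0],0,1]])

```text
t: 23.1
position: [503.2, -299.4, 201.4]
tool_rot: [[0.015, 0.804, 0.594], [-0.007, 0.595, -0.804], [-1.0, 0.008, 0.015]]
ft_force: [0.1, 0.4, -0.7]
finger_gap: 0.338
```

```bash
python3 to.py 506.1 -300.7 120 36.5; python3 cap.py w24
```

```text
t 23.1 pos [ 503.2 -299.4  201.4] hd 36.48 tilt [ 0.0152 -0.0072] F [ 0.1  0.4 -0.7] gap 0.338 j6 [-36.   5.  91.   0.  83. -72.]
shift [0.0814 0.0009 0.0015] spin -0.0 rows 2.0
[ 447    8   54   53 2115] [473.7  34.7] [558.5 -96.3 112. ]
[308 192  22  20 218] [318.3 201.8] [ 549.8 -268.3  112. ]
[ 219  257   78   69 4586] [257.8 292.5] [ 562.8 -377.1  112. ]
```

View pics/w24.png

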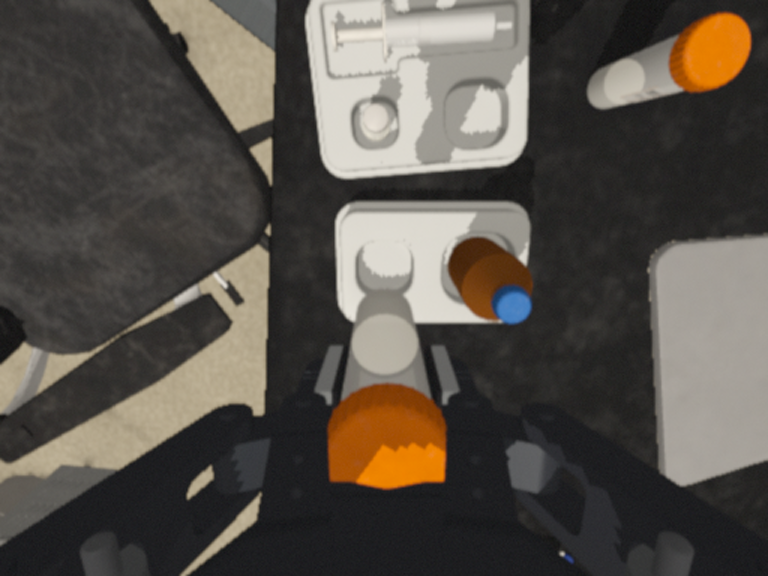

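>>> step_arm(plan=[[[0.04,0.001,0.0015],0,1],[[0.08,0.001,0.0015],0,1],[[0.1,0.001,0.0015],0,1],[[0.115,0.001,0.0015],0,1],[[0.12,0.001,0.0015],0,1],[[0.12,0.001,0.0015],0,1],[[0.12,0.001,0.0015],0,1]])

```text
t: 23.73
position: [508.0, -300.7, 82.3]
tool_rot: [[0.016, 0.803, 0.596], [-0.008, 0.596, -0.803], [-1.0, 0.008, 0.016]]
ft_force: [0.6, 0.3, -0.5]
finger_gap: 0.343
```

```bash
python3 to.py 506.1 -300.7 64 36.5; python3 cap.py w25
```

```text
t 23.73 pos [ 508.  -300.7   82.3] hd 36.57 tilt [ 0.016  -0.0078] F [ 0.6  0.3 -0.5] gap 0.343 j6 [-36.  12.  96.   0.  71. -72.]
shift [ 0.0183 -0.0017 -0.0014] spin 0.001 rows 1.0
[340 239  40  35 621] [358.2 257.7] [ 540.6 -265.3  112. ]
[ 219  257   79   69 4597] [257.8 292.5] [ 514.3 -308.2  112. ]
```

View pics/w25.png

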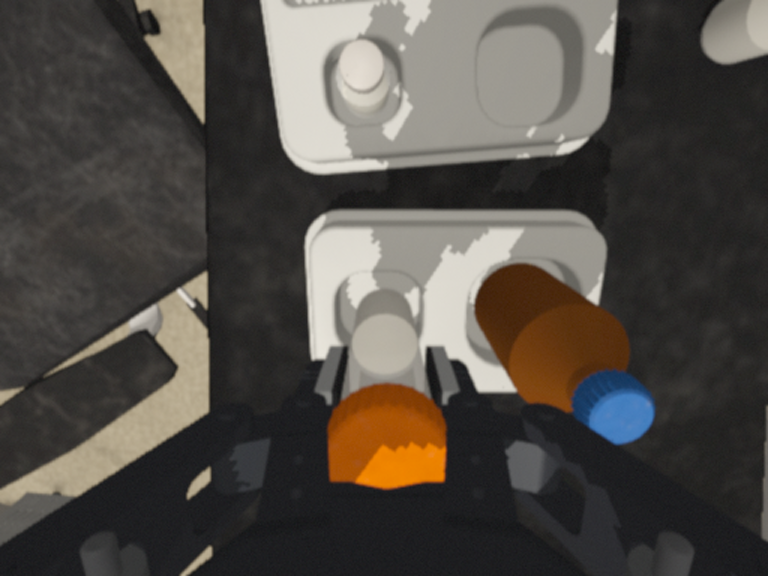

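Run:
```python
from h import *
s=read_state();i=camera_info("wrist");R=s["tool_rot"];p=s["position"]
for zt in(-12,-25):
  for u,v in[(460,400),(530,405),(560,420),(600,470),(640,485),(700,515),(767,548)]:
    o,d=ray(i,(u+.5)/1.5-.5,(v+.5)/1.5-.5);o2=R.T@(o-p);d2=R.T@d
    k=(zt-o2[2])/d2[2];q=o2+k*d2;print(zt,(u,v),"jaw",q[1].round(0),"above tcp",-q[0].round(0))
# bottle cap in tool coords
c=R.T@(np.array([567.3,-256.9,115])-p);print("cap centre tool",c.round(0))
```

```text
-12 (460, 400) jaw 21.0 above tcp 43.0
-12 (530, 405) jaw 39.0 above tcp 46.0
-12 (560, 420) jaw 44.0 above tcp 53.0
-12 (600, 470) jaw 45.0 above tcp 71.0
-12 (640, 485) jaw 51.0 above tcp 75.0
-12 (700, 515) jaw 57.0 above tcp 83.0
-12 (767, 548) jaw 63.0 above tcp 90.0
-25 (460, 400) jaw 16.0 above tcp 65.0
-25 (530, 405) jaw 31.0 above tcp 67.0
-25 (560, 420) jaw 35.0 above tcp 73.0
-25 (600, 470) jaw 35.0 above tcp 87.0
-25 (640, 485) jaw 40.0 above tcp 90.0
-25 (700, 515) jaw 45.0 above tcp 96.0
-25 (767, 548) jaw 50.0 above tcp 101.0
cap centre tool [-31.  74.   0.]
```

>>> step_arm(plan=[[[0.006,-0.0015,-0.001],0,1],[[0.012,-0.0015,-0.001],0,1],[[0.016,-0.0015,-0.001],0,1],[[0.019,-0.0015,-0.001],0,1],[[0.02,-0.0015,-0.001],0,1],[[0.02,-0.0015,-0.001],0,1],[[0.02,-0.0015,-0.001],0,1],[[0.02,-0.0015,-0.001],0,1]])

```text
t: 24.45
position: [507.0, -301.7, 63.9]
tool_rot: [[0.017, 0.803, 0.595], [-0.009, 0.596, -0.803], [-1.0, 0.009, 0.018]]
ft_force: [-2.3, 1.0, 6.2]
finger_gap: 0.338
```

```bash
python3 to.py 506.1 -300.7 64 36.5
```

```text
t 24.45 pos [ 507.  -301.7   63.9] hd 36.55 tilt [ 0.0175 -0.0091] F [-2.3  1.   6.2] gap 0.338 j6 [-36.  13.  97.   0.  69. -72.]
shift [-0.0001 -0.0001 -0.0013] spin 0.001 rows 1.0
```

Seated at the expected height (63.9, contact 6 N). Release and rise.

>>> step_arm(plan=[[[0,0,0],0,0],[[0,0,0],0,0],[[0,0,0],0,0],[[0,0,0],0,0],[[-0.02,0,0],0,0],[[-0.06,0,0],0,0],[[-0.1,0,0],0,0],[[-0.13,0,0],0,0],[[-0.135,0,0],0,0],[[-0.135,0,0],0,0]])

```text
t: 25.28
position: [506.3, -301.7, 202.6]
tool_rot: [[0.023, 0.803, 0.595], [-0.013, 0.596, -0.803], [-1.0, 0.011, 0.024]]
ft_force: [0.0, -0.3, -0.7]
finger_gap: 0.498
```

>>> step_arm(plan=[[[0,0,0],0,-0.1],[[0,0,0],0,-0.1],[[0,0,0],0,-0.1]])

```text
t: 25.53
position: [505.5, -301.1, 200.4]
tool_rot: [[0.02, 0.803, 0.595], [-0.011, 0.596, -0.803], [-1.0, 0.01, 0.021]]
ft_force: [0.6, -0.2, 0.2]
finger_gap: 0.548
```

```bash
python3 to.py 560.3 -94.8 205 41; python3 cap.py w26
```

```text
t 25.53 pos [ 505.5 -301.1  200.4] hd 36.55 tilt [ 0.0201 -0.011 ] F [ 0.6 -0.2  0.2] gap 0.548 j6 [-36.   5.  91.   0.  83. -72.]
shift [-0.0057  0.1669 -0.133 ] spin -0.078 rows 6.0
[ 448    3   54   54 2172] [474.9  29.6] [558.4 -96.3 112. ]
[ 241  182   36   38 1075] [258.2 200.3] [ 508.1 -301.   112. ]
[308 189  21  20 219] [317.7 198.9] [ 550.  -268.4  112. ]
```

View pics/w26.png

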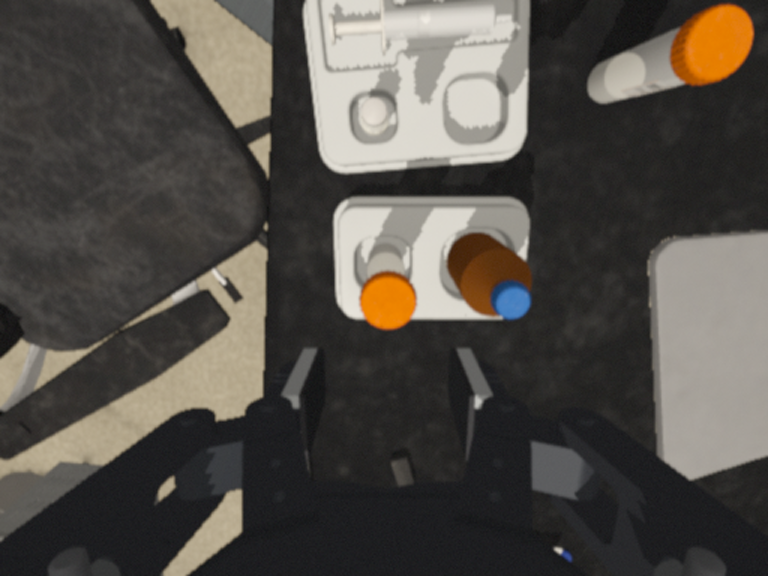

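>>> step_arm(plan=[[[-0.0057,0.1669,-0.133],-0.078,-0.1],[[-0.0057,0.1669,-0.133],-0.078,-0.1],[[-0.0057,0.1669,-0.133],-0.078,-0.1],[[-0.0057,0.1669,-0.133],-0.078,-0.1],[[-0.0057,0.1669,-0.133],-0.078,-0.1],[[-0.0057,0.1669,-0.133],-0.078,-0.1],[[-0.0057,0.1669,-0.133],-0.078,-0.1],[[-0.0057,0.1669,-0.133],-0.078,-0.1],[[-0.0057,0.1669,-0.133],-0.078,-0.1],[[-0.0057,0.1669,-0.133],-0.078,-0.1]])

```text
t: 26.42
position: [559.8, -96.4, 204.6]
tool_rot: [[0.019, 0.756, 0.655], [-0.011, 0.655, -0.756], [-1.0, 0.007, 0.021]]
ft_force: [-0.1, -0.2, 0.1]
finger_gap: 0.551
```

```bash
python3 cap.py w27; python3 to.py 560.3 -94.8 58 41
```

```text
[ 239  178   38   36 1069] [257.5 195.5] [559.7 -94.2 112. ]
t 26.47 pos [559.9 -96.4 204.7] hd 40.9 tilt [ 0.0196 -0.0112] F [-0. -0. -0.] gap 0.548 j6 [-15.   2.  94.  -0.  83. -56.]
shift [ 0.1467  0.0003 -0.0041] spin -0.002 rows 4.0
```

View pics/w27.png

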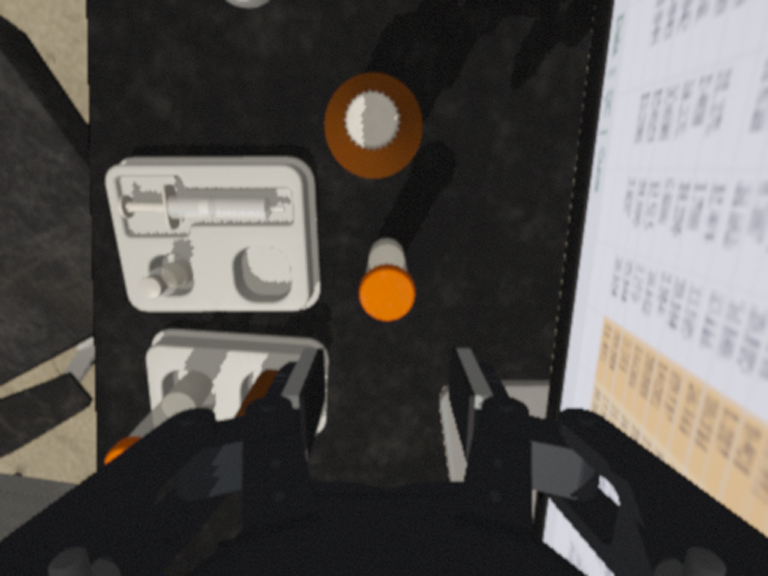

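>>> step_arm(plan=[[[0.04,0.0,-0.004],0,-0.1],[[0.08,0.0,-0.004],0,-0.1],[[0.11,0.0,-0.004],0,-0.1],[[0.13,0.0,-0.004],0,-0.1],[[0.14,0.0,-0.004],0,-0.1],[[0.147,0.0,-0.004],0,-0.1],[[0.147,0.0,-0.004],0,-0.1],[[0.147,0.0,-0.004],0,-0.1],[[0.147,0.0,-0.004],0,-0.1]])

```text
t: 27.22
position: [561.6, -95.6, 59.7]
tool_rot: [[0.023, 0.756, 0.654], [-0.012, 0.654, -0.756], [-1.0, 0.009, 0.024]]
ft_force: [-0.9, -1.3, 0.1]
finger_gap: 0.55
```

```bash
python3 to.py 560 -94.6 58 41; python3 cap.py w28
```

```text
t 27.22 pos [561.6 -95.6  59.7] hd 40.88 tilt [ 0.0226 -0.012 ] F [-0.9 -1.3  0.1] gap 0.55 j6 [-15.  10. 101.  -0.  67. -55.]
shift [ 0.0017 -0.0006 -0.0018] spin -0.002 rows 1.0
[ 161   51   90   73 2995] [201.9  89.9] [496.5 -45.9 112. ]
[ 214  255   86   71 4871] [256.  292.1] [556.4 -90.1 112. ]
```

View pics/w28.png

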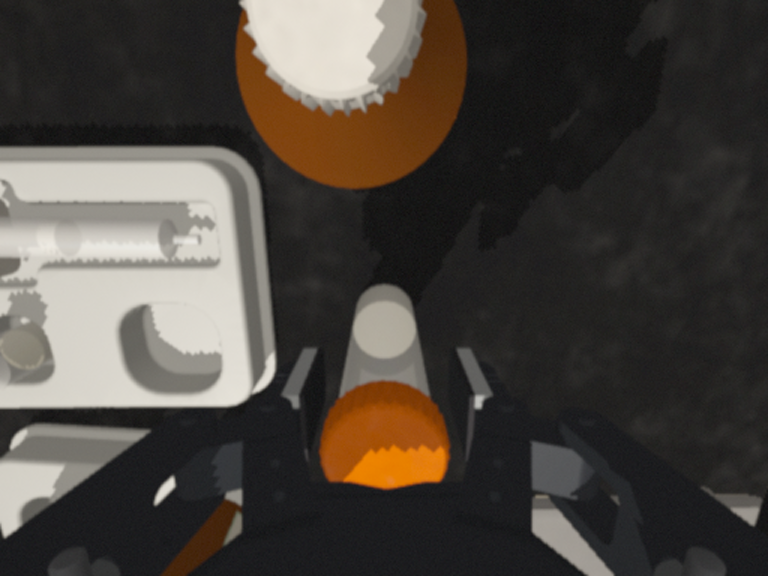

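>>> step_arm(plan=[[[0.002,-0.001,-0.0015],0,-0.1],[[0.002,-0.001,-0.0015],0,-0.1],[[0.002,-0.001,-0.0015],0,1],[[0.002,-0.001,-0.0015],0,1],[[0.002,-0.001,-0.0015],0,1],[[0.002,-0.001,-0.0015],0,1],[[0.002,-0.001,-0.0015],0,1]], grip_force=40)

```text
t: 27.85
position: [560.2, -95.2, 58.3]
tool_rot: [[0.023, 0.756, 0.654], [-0.012, 0.655, -0.756], [-1.0, 0.01, 0.025]]
ft_force: [-2.3, -1.3, 6.2]
finger_gap: 0.334
```

```bash
python3 to.py 491.2 -169.1 150 41
```

```text
t 27.85 pos [560.2 -95.2  58.3] hd 40.89 tilt [ 0.0234 -0.0124] F [-2.3 -1.3  6.2] gap 0.334 j6 [-15.  10. 101.  -0.  67. -55.]
shift [-0.0923 -0.0997  0.0129] spin -0.002 rows 4.0
```

>>> step_arm(plan=[[[-0.02,0,0],0,1],[[-0.055,0,0],0,1],[[-0.085,0,0],0,1],[[-0.0923,-0.01,0.001],0,1],[[-0.0923,-0.05,0.006],0,1],[[-0.0923,-0.085,0.011],0,1],[[-0.0923,-0.0997,0.0129],0,1],[[-0.0923,-0.0997,0.0129],0,1],[[-0.0923,-0.0997,0.0129],0,1],[[-0.0923,-0.0997,0.0129],0,1]])

```text
t: 28.68
position: [491.4, -168.7, 149.6]
tool_rot: [[0.023, 0.756, 0.654], [-0.012, 0.654, -0.756], [-1.0, 0.01, 0.024]]
ft_force: [-0.1, 0.5, -0.6]
finger_gap: 0.332
```

```bash
python3 to.py 491.2 -169.1 82 41; python3 cap.py w29
```

```text
t 28.68 pos [ 491.4 -168.7  149.6] hd 40.88 tilt [ 0.0234 -0.0118] F [-0.1  0.5 -0.6] gap 0.332 j6 [-25.  -3. 105.  -0.  77. -65.]
shift [ 0.0676 -0.0011 -0.0014] spin -0.002 rows 2.0
[ 349   55   59   50 2100] [375.2  79.6] [485.9 -51.  112. ]
[ 220  259   77   67 4299] [257.7 293.7] [ 532.6 -214.4  112. ]
[149 333  24  28 297] [161.6 347. ] [ 506.1 -306.1  112. ]
```

View pics/w29.png

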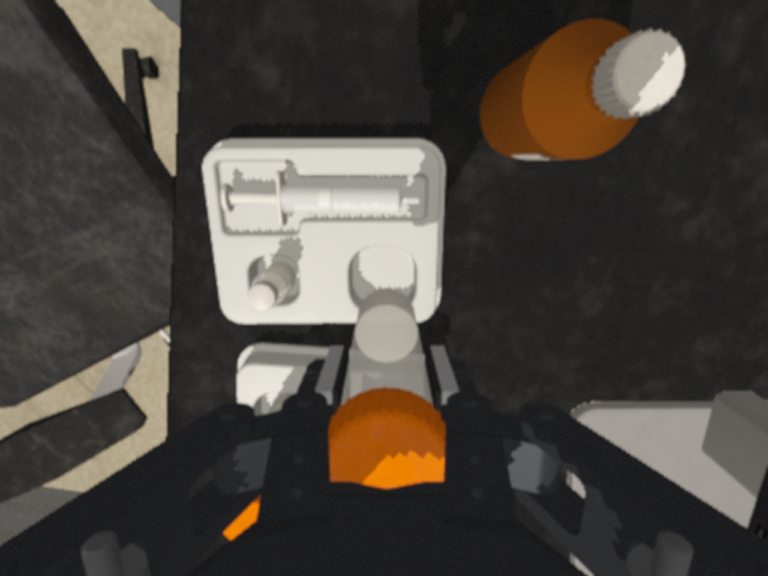

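>>> step_arm(plan=[[[0.03,-0.001,-0.0014],0,1],[[0.05,-0.001,-0.0014],0,1],[[0.062,-0.001,-0.0014],0,1],[[0.068,-0.001,-0.0014],0,1],[[0.068,-0.001,-0.0014],0,1],[[0.068,-0.001,-0.0014],0,1],[[0.068,-0.001,-0.0014],0,1]])

```text
t: 29.32
position: [492.5, -169.1, 83.0]
tool_rot: [[0.025, 0.755, 0.655], [-0.013, 0.655, -0.755], [-1.0, 0.011, 0.026]]
ft_force: [0.9, -0.5, -1.3]
finger_gap: 0.334
```

```bash
python3 to.py 491.2 -169.1 62 41; python3 cap.py w30
```

```text
t 29.32 pos [ 492.5 -169.1   83. ] hd 40.94 tilt [ 0.0252 -0.0127] F [ 0.9 -0.5 -1.3] gap 0.334 j6 [-25.   1. 108.  -0.  69. -65.]
shift [ 0.021  -0.0012 -0.0015] spin -0.001 rows 1.0
[ 396   26   97   74 5112] [440.2  60.9] [484.3 -54.3 112. ]
[ 220  259   77   67 4313] [257.7 293.8] [ 500.1 -177.   112. ]
```

View pics/w30.png

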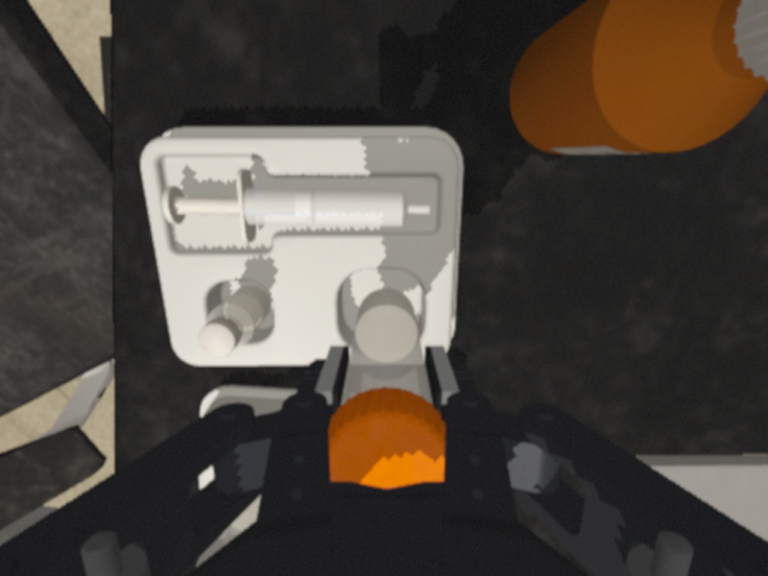

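>>> step_arm(plan=[[[0.006,-0.0012,-0.0013],0,1],[[0.012,-0.0012,-0.0013],0,1],[[0.018,-0.0012,-0.0013],0,1],[[0.0215,-0.0012,-0.0013],0,1],[[0.0225,-0.0012,-0.0013],0,1],[[0.0225,-0.0012,-0.0013],0,1],[[0.0225,-0.0012,-0.0013],0,1],[[0.0225,-0.0012,-0.0013],0,1]])

```text
t: 30.03
position: [492.1, -170.1, 62.1]
tool_rot: [[0.027, 0.755, 0.655], [-0.014, 0.655, -0.755], [-1.0, 0.011, 0.028]]
ft_force: [-4.2, 0.8, 13.6]
finger_gap: 0.334
```

```bash
python3 to.py 491.2 -169.1 62 41
```

```text
t 30.03 pos [ 492.1 -170.1   62.1] hd 40.93 tilt [ 0.0269 -0.0141] F [-4.2  0.8 13.6] gap 0.334 j6 [-25.   2. 109.  -0.  67. -66.]
shift [ 0.0001 -0.0001 -0.0013] spin -0.001 rows 1.0
```

Seated (62.1, contact 13.6 N). Release, rise straight up.

>>> step_arm(plan=[[[0,0,0],0,0],[[0,0,0],0,0],[[0,0,0],0,0],[[0,0,0],0,0],[[-0.02,0,0],0,0],[[-0.06,0,0],0,0],[[-0.1,0,0],0,0],[[-0.14,0,0],0,0],[[-0.17,0,0],0,0],[[-0.17,0,0],0,0]])

```text
t: 30.87
position: [490.8, -169.0, 240.2]
tool_rot: [[0.038, 0.755, 0.654], [-0.019, 0.655, -0.755], [-0.999, 0.016, 0.039]]
ft_force: [1.2, -1.3, -0.1]
finger_gap: 0.499
```

>>> step_arm(plan=[[[-0.02,0,0],0,0],[[-0.02,0,0],0,0],[[-0.02,0,0],0,0],[[-0.02,0,0],0,0]])

```text
t: 31.2
position: [489.8, -168.5, 259.3]
tool_rot: [[0.037, 0.755, 0.654], [-0.019, 0.655, -0.755], [-0.999, 0.016, 0.038]]
ft_force: [0.5, -0.8, -0.8]
finger_gap: 0.501
```

```bash
python3 cap.py w31;  python3 - <<'E'
from h import *
im=camera("side");cv2.imwrite("pics/s31.png",cv2.resize(im[120:290,190:380],None,fx=4,fy=3.5,interpolation=cv2.INTER_CUBIC))
im=camera("scene");cv2.imwrite("pics/c31.png",cv2.resize(im[130:280,130:390],None,fx=3,fy=3,interpolation=cv2.INTER_CUBIC))
E
python3 to.py 491.2 -169.1 62 41
```

```text
[242 166  29  31 720] [255.8 181.6] [ 491.7 -169.   112. ]
t 31.35 pos [ 489.4 -168.3  258.5] hd 40.94 tilt [ 0.0352 -0.0179] F [ 0.2  0.4 -0.1] gap 0.501 j6 [-25.  -8.  98.  -0.  88. -66.]
shift [ 0.1964 -0.002  -0.0054] spin -0.001 rows 5.0
```

View pics/w31.png

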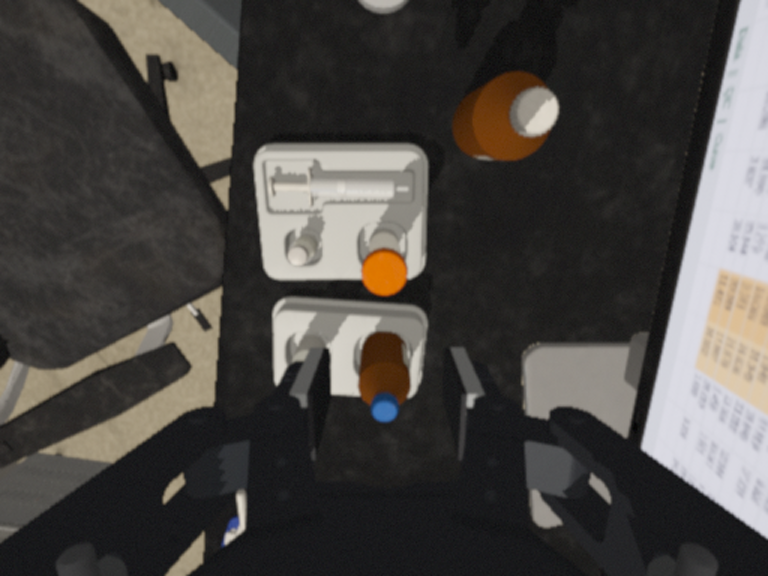

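View pics/s31.png

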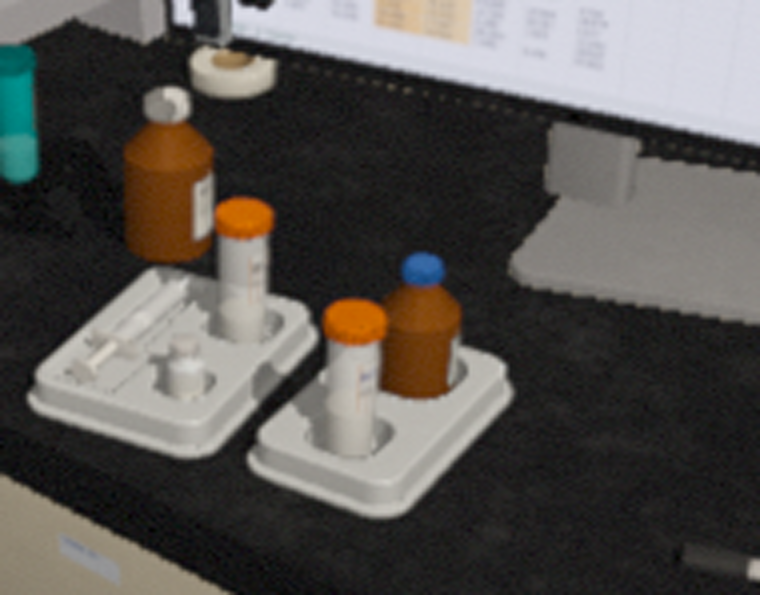

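View pics/c31.png

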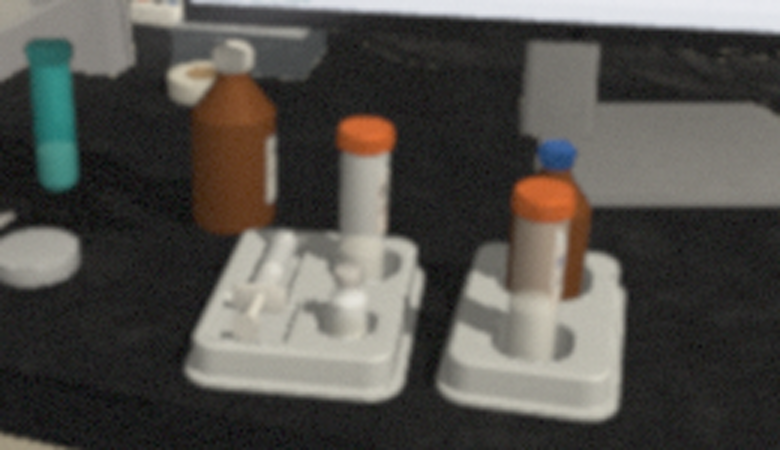

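Run:
```python
from h import *
i=camera_info("wrist");im=camera("wrist")
cv2.imwrite("pics/w32.png",cv2.resize(im[90:190,160:295],None,fx=5.5,fy=5.5,interpolation=cv2.INTER_CUBIC))
y=np.array([np.cos(np.radians(41)),np.sin(np.radians(41))]);c=np.array([426.3,-152.5])
for v in(-60,-25,0,60): print(v,((proj(i,[*(c+v*y),28])-[160,90])*5.5).round(0))
```

```text
-60 [115. 195.]
-25 [261. 195.]
0 [365. 195.]
60 [614. 194.]
```

View pics/w32.png

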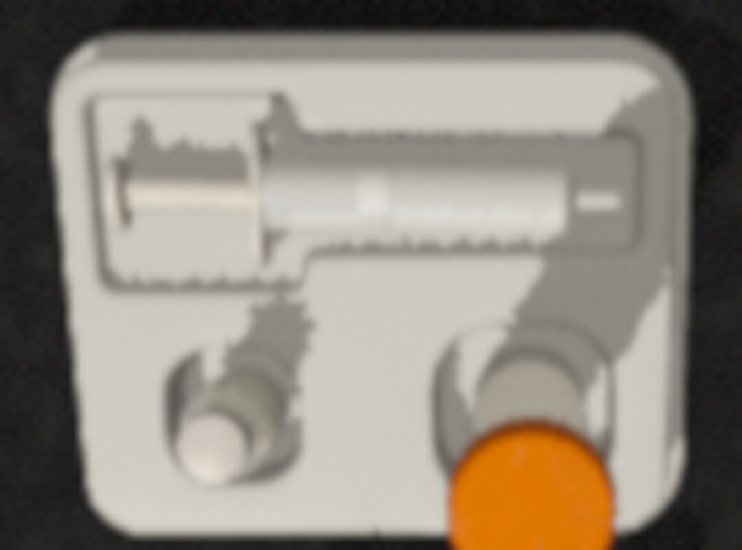

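```bash
python3 -c "
from bench import *
print(close_job(),read_state()['t'])"
```

```text
the job is handed in; nothing more can be done
the job is handed in; nothing more can be done
```

Both kits are made up and the job is handed in, after about 31.5 s on the robot's clock.

- **Order:** I placed the syringe, then the vial, then the small bottle and one tube in the preservation tray, then the other tube in the filtration tray.
- **Glass bottle:** It was lowered until it touched the pocket floor (about 10 N) and only then released.
- **Seating:** Bottle and tubes met their floors at the computed heights, within 0.3 mm. Vial and syringe I lowered to their computed heights and judged from the pictures only.
- **Last pictures:** Wrist, side and scene views show all five pieces in their pockets. Tubes, vial and bottle are upright, and the syringe barrel is in the narrow end with its flange inside the wide end. The large amber bottle and the turquoise look-alike stand where they were, and the gripper is clear above everything.
- **Disagreements:** Single-view estimates of the row pieces differed by 1–2 mm. The tool tilt had drifted to about 2° by the end, without visible effect on the placed pieces.

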